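# Close a strainer housing on a finishing stand: turn the keyed lid home and clamp it

## Task

Get the red strainer housing on the leaning stand closed up for its leak test: set the keyed lid on its rim with the key resting on the rim well to one side of the notch (a couple of centimetres or more), then turn the lid on the rim until the key drops into the notch and the lid sits flush. Then slide the strap clamp all the way in over the lid and turn its knob clockwise until the lid is clamped tight. Leave the smaller plain lid, the cup, the trimming knife and the white bottle where they are.

Things in the scene. Friction and masses are not known exactly. Their poses are not given: they have to be found in the camera images.
- lid: Keyed lid, red moulded plastic, 0.08 to 0.15 kg, loose, right way up on the bench. Round spigot below, 94 mm across, 14 mm deep, its lowest 4 mm chamfered; flange above it, 120 mm across, 6 mm thick; bar grip on top, in all 56 mm high. Origin: centre of the spigot's underside; z up along the axis, x from the axis to the key.
- lid_grip (a point): Middle of the lid's upright bar grip (64 mm long along the lid's x, 14 mm wide along y, 36 mm high): 44 mm above the lid's origin, 24 mm above the flange's top, 12 mm below the bar's top. The bar points to the key; a weak grip lets the lid swing. A foot 76 x 24 mm round the bar rises 5 mm above the flange (looks only). Axes as the lid's.
- lid_seat (a point): Centre of the flange's underside on the lid's axis, 14 mm above the lid's origin; it meets point mouth when the lid is flush. Axes as the lid's.
- lid_key (a point): Middle of the key's underside. The key is a rib 10 mm wide (lowest 4 mm: 7 mm wide) under the flange, reaching 8 mm below the flange's underside and running from 44 to 70 mm from the axis, so it sticks out 10 mm beyond the flange. The point is 54 mm from the axis along the lid's x, 6 mm above the lid's origin. Axes as the lid's.
- housing: Red moulded strainer housing, 132 mm across the belly, 130 mm high, with a hose stub 34 mm across reaching 106 mm out along its -y. Held fast in a nest on a stand that leans 30 degrees towards the robot's side: the open mouth faces up and towards the robot. Origin: centre of its foot; z along its axis out of the mouth; x towards the notch.
- mouth (a point): Centre of the housing's mouth at the height of the rim's top face, 130 mm from the foot. Axes as the housing's: z out of the mouth (30 degrees off vertical), x towards the notch. The rim is a ring, 100 mm inside, 116 mm outside diameter; the lid's spigot goes in with 3 mm to spare all round.
- notch (a point): Middle of the notch in the rim, 54 mm from the axis, at the height of the rim's top face. A gap right through the rim's wall, 16 mm wide (14 mm at the inside), 10 mm deep, for the lid's key. Axes as the housing's.
- strap: Steel strap of the clamp, 104 x 30 x 10 mm, beside the housing (left seen from the robot). Origin: on the knob's axis at the strap's underside; -y points along it to its nose and the housing's axis, z parallel to the housing's z. It slides with the clamp and sinks 4 mm per radian of knob. It clears the lid only when that is flush, not while the key rides on the rim.
- strap_pad (a point): Centre of the underside of the round rubber pad (14 mm across) under the strap's nose, 50 mm from the knob's axis. With the knob at 0 it passes 3 mm above the flush lid's flange. The pad is sprung: it gives 1 mm per 5 N. Axes as the strap's.
- clamp (a joint): Slide of the clamp (shoe, strap and knob together) along its rail, m. 0 = fully back, pad 96 mm from the housing's axis; grows as it moves along the strap's -y towards that axis; stop at 0.044 (fully in, pad over the rim). Starts at 0 to 0.010. About 2 N of friction; it stays where it is left. It may be pushed by its knob.
- knob (a joint): Turn of the clamp's knob, rad, growing clockwise seen from above; starts at 0 to 0.2, stop at 1.35. The pad meets the flush lid at about 0.75; tight from about 1.0 on. Friction 0.12 N m, up to 0.2 N m when tight; it stays where it is left and does not rise or sink.
- knob_grip (a point): Point on the knob's axis in the middle of the black bar that is the knob's top: 46 mm long along its x, 13 mm wide along y, 26 mm high (top 12 mm above the point, underside 14 mm below; then a 12 mm stem, a 26 mm round collar 23 mm below, the strap's top 29 mm below). z along the knob's axis, away from the strap, parallel to the housing's z; x and y turn with the knob.
- plain_lid: Bystander: a smaller red lid without key, 90 mm across, 42 mm high, with a round knob. Origin: centre of its underside.
- cup: Bystander: small open steel cup, 60 mm across, 32 mm high. Origin: centre of its underside.
- trimmer: Bystander: trimming knife with a red handle, 148 mm long, 15 mm thick, lying on the bench. Origin: on its underside near the middle.
- flask: Bystander: white drinking bottle, 68 mm across, 170 mm high. Origin: centre of its underside.

How it is judged:
On the way, in this order (a step that is already met when the one before it is completed fails the run):
1. the lid sits in the mouth with its key resting on the rim, at least 18 mm from the middle of the notch (x of lid_seat in the frame of mouth between -0.006 and 0.006 m and y of lid_seat in the frame of mouth between -0.006 and 0.006 m and angle between the z axis of lid and the z axis of mouth, either way round below 0.12 rad and z of lid_key in the frame of mouth between -0.0025 and 0.004 m and distance between lid_key and notch above 0.018 m and contact force between lid and housing above 0.2 N), for 0.2 s.
2. the lid is turned on the rim: the key, still on the rim, comes within 14 mm of the middle of the notch (x of lid_seat in the frame of mouth between -0.006 and 0.006 m and y of lid_seat in the frame of mouth between -0.006 and 0.006 m and angle between the z axis of lid and the z axis of mouth, either way round below 0.12 rad and z of lid_key in the frame of mouth between -0.0025 and 0.004 m and distance between lid_key and notch below 0.014 m).
3. the key has dropped into the notch and the lid is flush on the rim (x of lid_seat in the frame of mouth between -0.006 and 0.006 m and y of lid_seat in the frame of mouth between -0.006 and 0.006 m and angle between the z axis of lid and the z axis of mouth, either way round below 0.03 rad and z of lid_seat in the frame of mouth between -0.002 and 0.002 m and z of lid_key in the frame of mouth below -0.006 m and horizontal distance between lid_key and notch below 0.011 m), for 0.2 s.
4. the strap clamp is slid in over the lid (37 mm or more of its 44 mm) (all of step 3 and value of joint clamp above 0.037 m), for 0.1 s.
5. the knob is turned until the strap presses on the lid with more than 3 N (all of step 4 and contact force between strap and lid above 3 N), for 0.2 s.
At the end, for the whole second after the job is handed in: The lid is at rest, flush on the housing's rim (within 2 mm and 0.03 rad, within 6 mm of its axis) with its key in the notch (key more than 6 mm below the rim's top); the strap clamp is in over the lid (slide above 37 mm) and presses on it with more than 3 N; everything is released (all of step 5 and linear speed of lid below 0.01 m/s); the robot touches nothing.
It fails at once if a bystander (plain lid, cup, trimming knife, bottle) is moved more than 25 mm (distance of any of plain_lid, cup, trimmer, flask from where it was at the start of the episode above 0.025 m).
It also fails if it takes over 61 s, if anything falls off the work surface, if the arm or the gripper's body presses on something with over 40 N, if the wrist force passes 120 N, or if a joint passes its speed limit or range.

## Robot

A 7-joint arm with a two-finger parallel gripper is mounted at the origin on the work surface. World frame = base frame: x ahead of the robot, y to its left, z up, the work surface at z = 0. Lengths are in m, angles in rad, forces in N, time in s.
With the tool pointing down it reaches from about 0.4 to 0.85 m from the base axis. Payload 4.5 kg.
Tool frame: the origin (TCP) lies at the very end of the fingers, on their centre line; the grasp point (between the pads) lies 19 mm behind it (arm.tcp_to_grasp is the distance from the TCP to the grasp point, in m); z points along the fingers, y is the line along which they close (so a half turn about z gives the same grasp; the last joint's range is limited). The gripper opens to 88 mm and grips with 3 to 60 N. Pads are 18 mm wide; open, the fingers measure 123 mm over their backs; the gripper's body (75 mm by 187 mm) begins 45 mm behind the grasp point.
Start: joints at [1.321, 0.689, -0.195, 1.565, 0.157, 0.902, -0.215], TCP at [0.175, -0.6, 0.239] pointing down, gripper open.
Joint ranges: [-3.01, 3.01], [-0.46, 2.08], [-1.47, 1.51], [0.13, 2.56], [-1, 4.14], [0.04, 2.09], [-2.66, 2.66]. Speed limits (rad/s): [2.57, 2.57, 3.14, 3.14, 3.14, 3.14, 3.14].

## Interface

Orientations are given as a unit quaternion [w, x, y, z].
In Python, from cell import arm, eyes, job gives the robot as it stands.
- The arm moves only by the shell command python3 -m creep 'ROWS' [FORCE]. ROWS is JSON, a list of rows, each an object with "grip": the opening in per cent of the stroke, from 0 (shut) to 100 (fully open); "translation": the shift along the tool's x, y, z in m, a list of three; "turn": the turn about the tool's z in rad. In form: [{"grip": grip, "translation": [dx, dy, dz], "turn": turn}, ...]. A call has 1 to 20 rows; each row shifts and turns the commanded pose from where the row before left it, along the tool's axes as they then stand; what a row does not reach is not made up. A row lasts 1/12 s, in which the tool goes at most 41.7 mm and 7.16 degrees, less where a joint would pass 70% of its speed; a pose out of reach is approached as far as the arm can. A call with a gripper value outside its range is refused whole. The fingers move at their own pace and stop on an object; FORCE is the grip in N (left out, the last holds). Time passes only in rows, so rows that do not move let the fingers close. It gives the time, the measured TCP pose, the force, the opening and the grip force at its end, in the units of the state.
- arm.get_obs(): the state, without advancing time (a new reading comes with each control period).
- eyes.camera(name): name is "scene" or "top"; returns a dict with "frame" (420x560x3 uint8, red, green, blue), "fx", "fy", "cx", "cy" (pixels), "T" (4x4, takes a point from camera to world coordinates). Camera axes: x right, y up, looking along -z (the intrinsics and any distortion apply to the point x, -y, -z); pixel columns grow to the right and rows downward; lengths in m; the calibration is good to about 2 mm. A picture is of the moment at which its call begins. There is no depth.
- job.finish_job(): hands the job in; it is judged then, once.
The state is a dict: "time": time; "joints": joint angles; "qd": joint speeds; "joint_torque": joint torques, N m; "tool_pos": TCP position; "tcp_rot": TCP orientation; "force": force on the tool from outside, world axes, zero at the start; "torque": the same for the moment, N m; "opening": finger opening in m; "grasp_force": force on a finger pad.
Only numpy, scipy, OpenCV 4.12 (cv2) and the standard library are available. Lean on these libraries where they do the work, as an engineer would, in place of code of your own. Each camera call takes 0.05 s, during which the arm holds its last target. There are 200 camera calls.

## Working session

There is one attempt and no reset: what is moved stays moved. The work goes in short steps, Python scripts to look and compute and a shell command to move; the robot and the scene stay as the last step left them, time stands still between calls to the robot, and variables do not carry over. Pictures are saved under pics/ and viewed, at most 10 in all, crops included, and the job is handed in when it is done.

```bash
ls; mkdir -p pics
python3 - <<'E'
from cell import arm, eyes, job
import cv2,numpy as np
np.set_printoptions(precision=4,suppress=True)
for n in("scene","top"):
    c=eyes.camera(n); cv2.imwrite(f"pics/{n}0.png",c["frame"][:,:,::-1]); print(n,{k:v for k,v in c.items() if k!="frame"})
print(arm.get_obs(), arm.tcp_to_grasp)
E
```

```text
pics
scene {'fx': 431.8943408694247, 'fy': 431.8943408694247, 'cx': 278.1897322270702, 'cy': 205.2775451365102, 'T': array([[ 0.7482, -0.5173,  0.4153,  1.0703],
       [ 0.6634,  0.5818, -0.4705, -0.5094],
       [ 0.0017,  0.6276,  0.7786,  1.0982],
       [ 0.    ,  0.    ,  0.    ,  1.    ]])}
top {'fx': 446.7949027373926, 'fy': 446.7949027373926, 'cx': 278.8967296868808, 'cy': 214.2658768257655, 'T': array([[ 0.0268,  0.9874, -0.1558,  0.376 ],
       [-0.9993,  0.0304,  0.0207,  0.0792],
       [ 0.0252,  0.1551,  0.9876,  1.2578],
       [ 0.    ,  0.    ,  0.    ,  1.    ]])}
{'time': 0.1, 'joints': array([ 1.3208,  0.6899, -0.1945,  1.5662,  0.1573,  0.9025, -0.2151]), 'qd': array([ 0.0002, -0.002 , -0.0001, -0.0023, -0.0008, -0.0001,  0.0005]), 'joint_torque': array([ -0.0035, -52.8503,  -1.2714, -15.3838,  -0.0525,   0.002 ,
         0.    ]), 'tool_pos': array([ 0.1748, -0.5995,  0.238 ]), 'tcp_rot': array([-0.0008,  0.9899,  0.1415, -0.0002]), 'force': array([-0.1681, -0.5382,  0.3707]), 'torque': array([ 0.0385, -0.0009, -0.0359]), 'grasp_force': 0.0, 'opening': 0.08817717461703618} 0.0187
```

View pics/scene0.png

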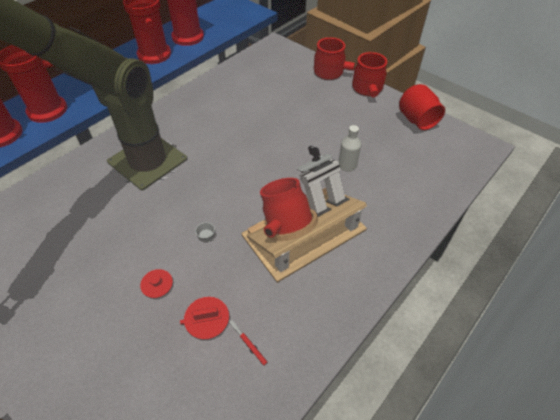

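View pics/top0.png

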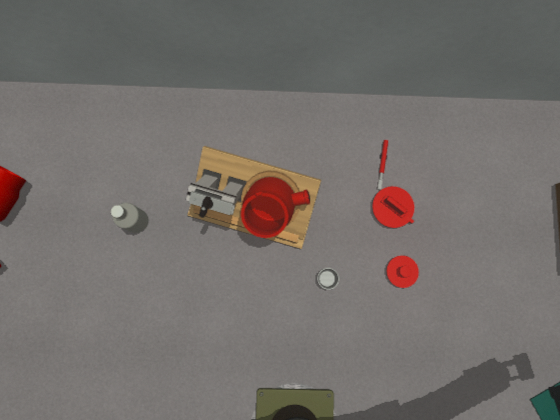

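```bash
cat > crop.py <<'E'
import cv2,numpy as np
def crop(img,x0,y0,w,h,s):
    o=cv2.resize(img[y0:y0+h,x0:x0+w],None,fx=s,fy=s,interpolation=cv2.INTER_CUBIC)
    o=np.clip(o.astype(float)*1.5,0,255).astype(np.uint8)
    for i in range(0,w,10):
        if (x0+i)%10==0:
            cv2.line(o,(i*s,0),(i*s,6),(0,255,0),1); cv2.putText(o,str(x0+i),(i*s,16),0,.35,(0,255,0),1)
    for i in range(0,h,10):
        cv2.line(o,(0,i*s),(6,i*s),(0,255,0),1); cv2.putText(o,str(y0+i),(8,i*s+4),0,.35,(0,255,0),1)
    return o
def put(*ims):
    H=max(i.shape[0] for i in ims)
    return np.hstack([cv2.copyMakeBorder(i,0,H-i.shape[0],0,0,0) for i in ims])
E
python3 - <<'E'
import cv2
from crop import *
t=cv2.imread('pics/top0.png');s=cv2.imread('pics/scene0.png')
cv2.imwrite('pics/a.png',crop(t,180,140,150,115,5))
cv2.imwrite('pics/b.png',crop(s,240,140,130,120,5))
cv2.imwrite('pics/c.png',put(crop(t,360,180,60,60,6),crop(s,170,290,70,60,6)))
E
```

```text
(no output)
```

View pics/a.png

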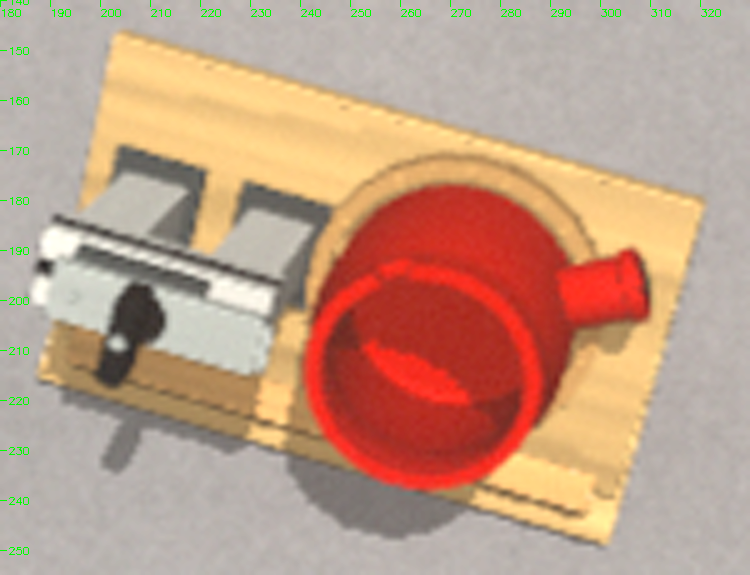

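View pics/b.png

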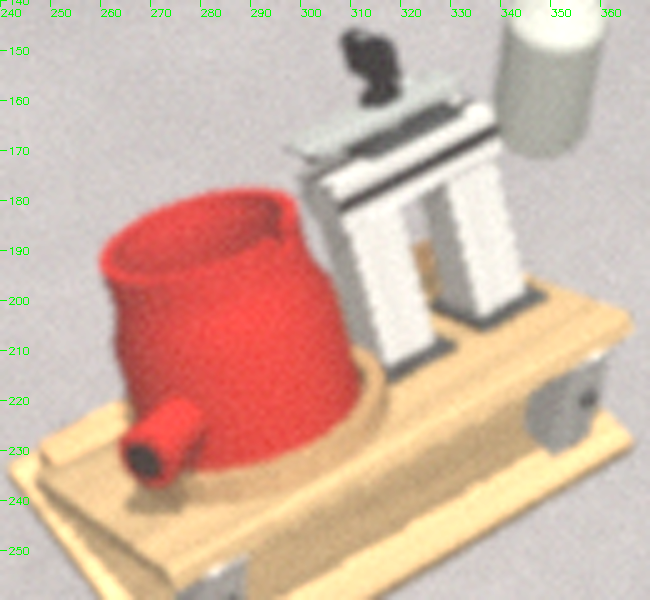

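View pics/c.png

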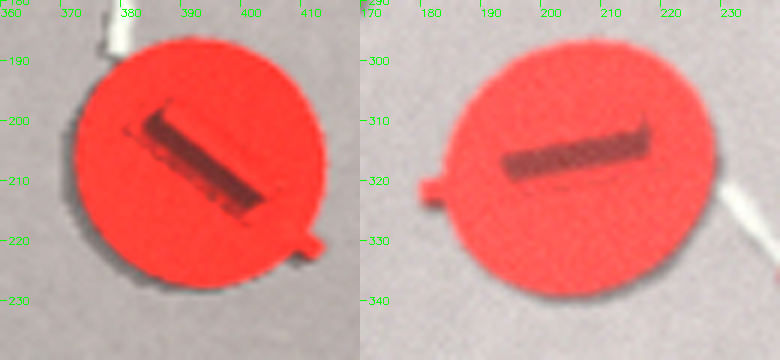

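```bash
cat > geo.py <<'E'
import numpy as np,json
from scipy.optimize import least_squares
from scipy.spatial.transform import Rotation as R
C={"scene":dict(f=431.8943,cx=278.18973,cy=205.27755),"top":dict(f=446.7949,cx=278.89673,cy=214.26588)}
C["scene"]["T"]=None
def load():
    from cell import eyes
    for n in C: C[n]["T"]=eyes.camera(n)["T"].tolist()
    json.dump(C,open("cam.json","w"))
try: C=json.load(open("cam.json"))
except FileNotFoundError: load()
def proj(n,P):
    c=C[n];T=np.array(c["T"]);q=(np.atleast_2d(P)-T[:3,3])@T[:3,:3]
    return np.c_[c["cx"]+c["f"]*q[:,0]/-q[:,2],c["cy"]-c["f"]*q[:,1]/-q[:,2]]
def ray(n,uv):
    c=C[n];T=np.array(c["T"]);d=np.array([(uv[0]-c["cx"])/c["f"],-(uv[1]-c["cy"])/c["f"],-1.])
    return T[:3,3],T[:3,:3]@d
def onplane(n,uv,z):
    o,d=ray(n,uv);return o+d*(z-o[2])/d[2]
def tri(a,b,na="top",nb="scene"):
    f=lambda P:np.r_[proj(na,P)[0]-a,proj(nb,P)[0]-b]
    s=least_squares(f,[.55,.05,.1]);return s.x,s.fun
def Rh(yaw,lean=np.pi/6): return (R.from_euler('z',yaw)*R.from_euler('y',-lean)).as_matrix()
E
python3 - <<'E'
from geo import *
import cv2
np.set_printoptions(precision=4,suppress=True)
t=np.array([(241,215),(266,237.6),(288.6,215),(278,199),(244,226),(253,234),(279,233),(286,226),(285,207),(266,192.6),(249,198),(243,207)])
s=np.array([(260,192),(290,177.6),(276,181),(265,186),(299.6,181)])
def dist(n,pts,c,M,r):
    a=np.linspace(0,2*np.pi,721);p=proj(n,c+r*(np.c_[np.cos(a),np.sin(a),0*a]@M.T)).astype(np.float32)
    return np.array([cv2.pointPolygonTest(p.reshape(-1,1,2),tuple(map(float,q)),True) for q in pts])
P,e=tri((307,196.5),(268.6,232));print("stub",P,e)
f=lambda p:np.r_[dist("top",t,p[:3],Rh(p[3],p[4]),.058),dist("scene",s,p[:3],Rh(p[3],p[4]),.058),(p[4]-.5236)*50]
r=least_squares(f,[.5,.05,.2,-.2,.5236],diff_step=1e-4);print(r.x,r.fun)
c,M=r.x[:3],Rh(r.x[3],r.x[4])
print("stub in mouth",(P-c)@M)
for n,q in(("top",(258,194.4)),("scene",(296.6,183))):
    o,d=ray(n,q);s_=((c-o)@M[:,2])/(d@M[:,2]);l=(o+s_*d-c)@M;print("notch",n,l,np.arctan2(l[1],l[0]))
# board edges yaw
for a,b in(((203,147),(320,180.5)),):
    A,B=onplane("top",a,.08),onplane("top",b,.08);print("edge",A,B,np.arctan2(*(B-A)[[0,1]]*[1,-1]))
# lid
th=cv2.imread('pics/top0.png');sh=cv2.imread('pics/scene0.png')
for n,im,(x,y,w,h) in(("top",th,(365,183,55,50)),("scene",sh,(176,292,60,50))):
    hs=cv2.cvtColor(im,cv2.COLOR_BGR2HSV);m=((hs[...,1]>130)&((hs[...,0]<10)|(hs[...,0]>170))).astype(np.uint8)
    k=np.zeros_like(m);k[y:y+h,x:x+w]=m[y:y+h,x:x+w]
    cs=max(cv2.findContours(k,0,1)[0],key=cv2.contourArea)
    k=np.zeros_like(m);cv2.drawContours(k,[cs],-1,1,-1)
    o=cv2.morphologyEx(k,cv2.MORPH_OPEN,np.ones((15,15),np.uint8)) 
    o=cv2.morphologyEx(k,cv2.MORPH_OPEN,cv2.getStructuringElement(2,(19,19)))
    mm=cv2.moments(o,True);ct=(mm['m10']/mm['m00'],mm['m01']/mm['m00'])
    print(n,ct,onplane(n,ct,.020),mm['m00'])
for n,q in(("top",(411.5,221.5)),("scene",(182.5,322))): print("key",n,onplane(n,q,.014))
for n,a,b in(("top",(383.5,200.),(400.,213.5)),("scene",(195,318),(217.,313))):pass
E
```

```text
stub [ 0.6006 -0.0154  0.1372] [ 0.1869  0.1731  0.2681 -0.0385]
[ 0.5392  0.0926  0.1966 -0.6211  0.552 ] [-0.6156  0.7843 -1.4959  0.6781 -1.1337  0.0436  1.1381 -0.3863 -0.1617
  0.2065  1.0694  0.6742 -2.5926 -0.3033  2.5492  4.4848 -0.7643  1.4219]
stub in mouth [ 0.0649 -0.0521 -0.1097]
notch top [ 0.0347  0.0405 -0.    ] 0.8619154240919077
notch scene [ 0.0186  0.0482 -0.    ] 1.2029038853278131
edge [0.7407 0.2661 0.08  ] [ 0.6577 -0.0542  0.08  ] -0.25343603766300615
top (392.9667896678967, 206.71439114391143) [ 0.6028 -0.269   0.02  ] 1355.0
scene (205.99251700680273, 317.53809523809525) [ 0.6056 -0.271   0.02  ] 1470.0
key top [ 0.563 -0.323  0.014]
key scene [ 0.5659 -0.3194  0.014 ]
```

```bash
cat > fit.py <<'E'
from geo import *
import cv2
np.set_printoptions(precision=4,suppress=True)
t=np.array([(241,215),(266,237.6),(288.6,215),(278,199),(244,226),(253,234),(279,233),(286,226),(285,207),(266,192.6),(249,198),(243,207)])
def dist(n,pts,c,M,r):
    a=np.linspace(0,2*np.pi,721);p=proj(n,c+r*(np.c_[np.cos(a),np.sin(a),0*a]@M.T)).astype(np.float32)
    return np.array([cv2.pointPolygonTest(p.reshape(-1,1,2),tuple(map(float,q)),True) for q in pts])
def f(p):
    c,M=p[:3],Rh(p[3])
    st=c+M@np.array([0,-.106,p[4]])
    return np.r_[dist("top",t,c,M,.058),proj("top",st)[0]-(307.,196.5),proj("scene",st)[0]-(268.6,232)]
r=least_squares(f,[.5,.05,.2,-.25,-.08],diff_step=1e-4);print(r.x,r.fun)
c,M=r.x[:3],Rh(r.x[3]);np.savez("house.npz",c=c,M=M)
for n,q in(("top",(258,194.4)),("scene",(296.6,183))):
    o,d=ray(n,q);s_=((c-o)@M[:,2])/(d@M[:,2]);l=(o+s_*d-c)@M;print("notch",n,l,np.arctan2(l[1],l[0]))
E
python3 fit.py
cat > ov.py <<'E'
from geo import *
from crop import *
h=np.load("house.npz");c,M=h["c"],h["M"]
W=lambda L:c+np.asarray(L)@M.T
a=np.linspace(0,2*np.pi,90);circ=lambda r,z=0,x=0,y=0:np.c_[x+r*np.cos(a),y+r*np.sin(a),z+0*a]
def draw(o,n,L,x0,y0,s,col):
    p=((proj(n,W(L))-[x0,y0])*s).round().astype(np.int32);cv2.polylines(o,[p.reshape(-1,1,2)],False,col,1)
def show(fn,top,scene,shapes,bt=(185,140,130,110),bs=(245,140,115,110),s=(3,3)):
    o=[]
    for im,n,b,k in((top,"top",bt,s[0]),(scene,"scene",bs,s[1])):
        g=crop(im,*b,k)
        for L,col in shapes: draw(g,n,L,b[0],b[1],k,col)
        o.append(g)
    cv2.imwrite(fn,put(*o))
E
python3 - <<'E'
from ov import *
zk=.065
sh=[(circ(.058),(255,255,0)),(circ(.05),(255,255,0)),([[0,0,0],[.054,0,0]],(255,255,255)),([[0,-.106,-.09],[0,0,-.09]],(0,255,255)),
 (circ(.066,-.13),(255,0,255)),([[.05,.008,0],[.058,.008,0],[.058,.008,-.01],[.058,-.008,-.01],[.058,-.008,0],[.05,-.008,0]],(0,255,0)),
 ([[-.015,.096,.012],[-.015,.19,.012],[.015,.19,.012],[.015,.085,.012],[-.015,.085,.012]],(255,0,0))]
show("pics/d.png",cv2.imread('pics/top0.png'),cv2.imread('pics/scene0.png'),sh)
E
```

```text
[ 0.5371  0.0904  0.209   0.111  -0.0962] [ 0.6007  0.3415  0.666   2.6837  0.7255  1.1378  0.4795  0.1597  2.5292
  0.1948 -0.0168  0.7843 -2.4515  2.4409  0.6963  0.3359]
notch top [ 0.0543  0.0123 -0.    ] 0.22217303480989284
notch scene [ 0.0751 -0.0035 -0.    ] -0.047021972586922846
```

View pics/d.png

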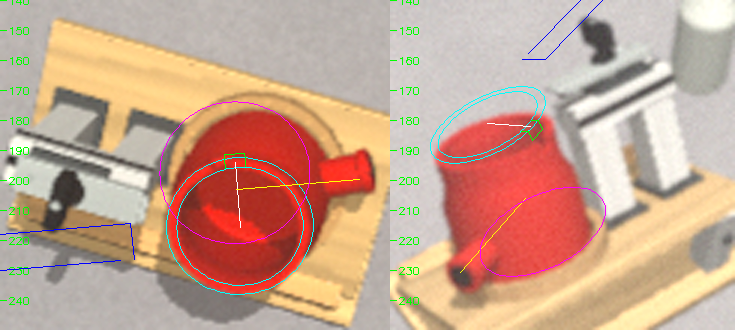

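```bash
cat > fit.py <<'E'
from geo import *
import cv2
np.set_printoptions(precision=4,suppress=True)
t=np.array([(241,215),(266,237.6),(288.6,215),(278,199),(244,226),(253,234),(279,233),(286,226),(285,207),(266,192.6),(249,198),(243,207)])
s=np.array([(260,192),(290,177.6),(276,181),(265,186)])
def dist(n,pts,c,M,r):
    a=np.linspace(0,2*np.pi,721);p=proj(n,c+r*(np.c_[np.cos(a),np.sin(a),0*a]@M.T)).astype(np.float32)
    return np.array([cv2.pointPolygonTest(p.reshape(-1,1,2),tuple(map(float,q)),True) for q in pts])
def mk(p): return p[:3],Rh(p[3]),Rh(p[3])@R.from_euler('z',p[4]).as_matrix()
def f(p):
    c,S,M=mk(p)
    st=c+M@np.array([0,-.106,p[5]])
    return np.r_[dist("top",t,c,S,.058),dist("scene",s,c,S,.058),proj("top",st)[0]-(307.,196.5),proj("scene",st)[0]-(268.6,232)]
r=least_squares(f,[.52,.09,.18,-.25,.45,-.08],diff_step=1e-4,loss='soft_l1');print(r.x,f(r.x))
c,S,M=mk(r.x);np.savez("house.npz",c=c,M=S,H=M)
for n,q in(("top",(258,194.4)),("scene",(296.6,183))):
    o,d=ray(n,q);s_=((c-o)@M[:,2])/(d@M[:,2]);l=(o+s_*d-c)@M;print("notch",n,l,np.arctan2(l[1],l[0]))
E
python3 fit.py
python3 - <<'E'
from ov import *
ps=np.arctan2(h["H"][:,0]@M[:,1],h["H"][:,0]@M[:,0]);Q=R.from_euler('z',ps).as_matrix();rot=lambda L:np.array(L)@Q.T
kz=.009+.003+.039;ky=.141
sh=[(circ(.058),(255,255,0)),(circ(.05),(255,255,0)),(rot([[0,-.106,-.09],[0,0,-.09]]),(0,255,255)),
 (circ(.066,-.13),(255,0,255)),(rot([[.05,.008,0],[.058,.008,0],[.058,.008,-.01],[.058,-.008,-.01],[.058,-.008,0],[.05,-.008,0]]),(0,255,0)),
 ([[-.015,ky-.057,kz-.029],[-.015,ky+.047,kz-.029],[.015,ky+.047,kz-.029],[.015,ky-.057,kz-.029],[-.015,ky-.057,kz-.029]],(255,0,0)),
 ([[-.023,ky-.0065,kz+.012],[-.023,ky+.0065,kz+.012],[.023,ky+.0065,kz+.012],[.023,ky-.0065,kz+.012],[-.023,ky-.0065,kz+.012]],(0,255,0))]
show("pics/e.png",cv2.imread('pics/top0.png'),cv2.imread('pics/scene0.png'),sh)
E
```

```text
[ 0.5409  0.0919  0.1814 -0.1582  0.4245 -0.0762] [ 0.2072  0.0753 -0.4351  1.1455 -0.0714  0.4047  0.4353 -0.2094  0.9822
 -0.643  -0.0053  0.7267  0.1883 -0.3259  0.3216 -0.3169  0.221   0.1531
  0.2571 -0.0401]
notch top [ 0.0565  0.0008 -0.    ] 0.014159432627279778
notch scene [0.0469 0.0247 0.    ] 0.48372844703951645
```

View pics/e.png

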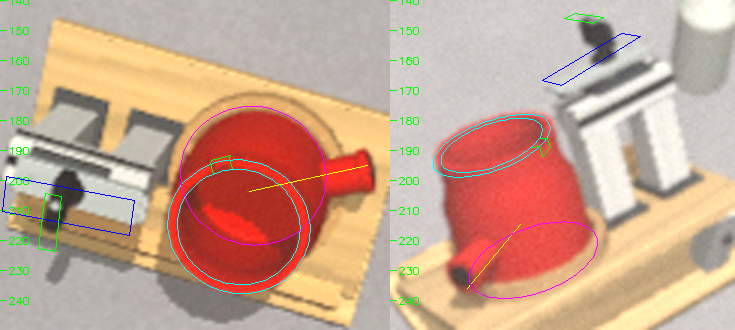

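```bash
sed -i 's/^    return np.r_\[dist("top".*/    return np.r_[dist("top",t,c,S,.058),dist("scene",s,c,S,.058),proj("top",st)[0]-(307.,196.5),proj("scene",st)[0]-(268.6,232),proj("top",c+M@np.array([.054,0,0]))[0]-(258,194.4),(p[3]+.25)*200]/' fit.py
python3 fit.py
python3 - <<'E'
from ov import *
ps=np.arctan2(h["H"][:,0]@M[:,1],h["H"][:,0]@M[:,0]);Q=R.from_euler('z',ps).as_matrix();rot=lambda L:np.array(L)@Q.T
kz=.009+.003+.039
sh=[(circ(.058),(255,255,0)),(rot([[.05,.008,0],[.058,.008,0],[.058,.008,-.01],[.058,-.008,-.01],[.058,-.008,0],[.05,-.008,0]]),(0,255,0))]
for ky,col in((.146,(255,0,0)),(.136,(0,255,255))):
  sh+=[([[-.015,ky-.057,kz-.029],[-.015,ky+.047,kz-.029],[.015,ky+.047,kz-.029],[.015,ky-.057,kz-.029],[-.015,ky-.057,kz-.029]],col),
 ([[-.023,ky-.0065,kz+.012],[-.023,ky+.0065,kz+.012],[.023,ky+.0065,kz+.012],[.023,ky-.0065,kz+.012],[-.023,ky-.0065,kz+.012]],col)]
show("pics/f.png",cv2.imread('pics/top0.png'),cv2.imread('pics/scene0.png'),sh,(185,175,110,70),(290,140,70,70),(4,4))
E
```

```text
[ 0.5411  0.0926  0.1821 -0.2496  0.5222 -0.079 ] [ 0.3092  0.039  -0.8037  0.9653 -0.167   0.287   0.3704 -0.4204  0.6149
 -0.4547  0.445   1.0306  0.5125 -0.8401  0.1165 -0.0801  1.1164 -0.2194
 -0.1337 -0.0873 -0.0427  0.6552  0.0756]
notch top [ 0.0556 -0.0006  0.    ] -0.010156341434658989
notch scene [ 0.0447  0.0262 -0.    ] 0.5313640532126188
```

View pics/f.png

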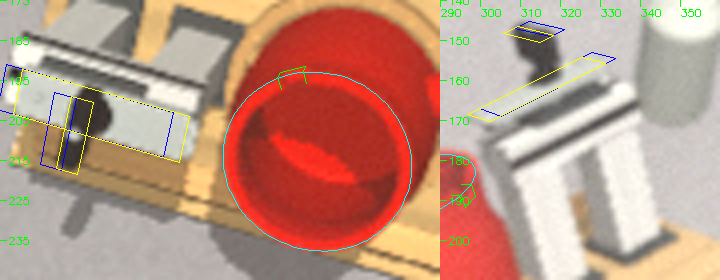

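```bash
cat > go.py <<'E'
import sys,numpy as np
from cell import arm
def go(x,y,z,hd):
    o=arm.get_obs();w,a,b,c=o["tcp_rot"];from scipy.spatial.transform import Rotation as R
    M=R.from_quat([a,b,c,w]).as_matrix();h=np.degrees(np.arctan2(M[1,0],M[0,0]));t=(h-hd+180)%360-180
    c_,s_=np.cos(np.radians(hd)),np.sin(np.radians(hd));d=np.array([x,y,z])-o["tool_pos"]
    print("t=%.2f pos"%o["time"],o["tool_pos"].round(4),"head %.1f"%h,"F",o["force"].round(2),"T",o["torque"].round(2),"open %.4f gf %.1f"%(o["opening"],o["grasp_force"]),"tilt",np.degrees(np.arccos(-M[2,2])).round(2),"q",o["joints"].round(2))
    print("turn %.3f rad (%.1f rows); then tool dx %.4f dy %.4f dz %.4f"%(np.radians(t),abs(t)/7.16,d[0]*c_+d[1]*s_,d[0]*s_-d[1]*c_,-d[2]))
go(*map(float,sys.argv[1:5]))
E
python3 go.py .6042 -.270 .10 53.5
```

```text
t=0.20 pos [ 0.1749 -0.5996  0.2382] head 16.3 F [ 1.02 -1.03 -0.08] T [-0.   -0.01  0.01] open 0.0881 gf 0.0 tilt 0.06 q [ 1.32  0.69 -0.19  1.57  0.16  0.9  -0.22]
turn -0.650 rad (5.2 rows); then tool dx 0.5203 dy 0.1490 dz 0.1382
```

```bash
python3 -m creep '[{"grip":60,"translation":[0,0,0],"turn":-0.1083},{"grip":60,"translation":[0,0,0],"turn":-0.1083},{"grip":60,"translation":[0,0,0],"turn":-0.1083},{"grip":60,"translation":[0,0,0],"turn":-0.1083},{"grip":60,"translation":[0,0,0],"turn":-0.1083},{"grip":60,"translation":[0,0,0],"turn":-0.1083}]' 20
python3 -m creep '[{"grip":60,"translation":[0.026,0.00745,0],"turn":0},{"grip":60,"translation":[0.026,0.00745,0],"turn":0},{"grip":60,"translation":[0.026,0.00745,0],"turn":0},{"grip":60,"translation":[0.026,0.00745,0],"turn":0},{"grip":60,"translation":[0.026,0.00745,0],"turn":0},{"grip":60,"translation":[0.026,0.00745,0],"turn":0},{"grip":60,"translation":[0.026,0.00745,0],"turn":0},{"grip":60,"translation":[0.026,0.00745,0],"turn":0},{"grip":60,"translation":[0.026,0.00745,0],"turn":0},{"grip":60,"translation":[0.026,0.00745,0],"turn":0},{"grip":60,"translation":[0.026,0.00745,0],"turn":0},{"grip":60,"translation":[0.026,0.00745,0],"turn":0},{"grip":60,"translation":[0.026,0.00745,0],"turn":0},{"grip":60,"translation":[0.026,0.00745,0],"turn":0},{"grip":60,"translation":[0.026,0.00745,0],"turn":0},{"grip":60,"translation":[0.026,0.00745,0],"turn":0},{"grip":60,"translation":[0.026,0.00745,0.02],"turn":0},{"grip":60,"translation":[0.026,0.00745,0.02],"turn":0},{"grip":60,"translation":[0.026,0.00745,0.03],"turn":0},{"grip":60,"translation":[0.026,0.00745,0.03],"turn":0}]'
python3 go.py .6042 -.270 .028 53.5
```

```text
time: 0.7
tool_pos: [0.1749, -0.5998, 0.2385]
tcp_rot: [-0.0, 0.892, 0.452, -0.0]
force: [-0.8, -0.1, -0.8]
opening: 0.0531
grasp_force: 0.0
time: 2.37
tool_pos: [0.6055, -0.2701, 0.1382]
tcp_rot: [0.001, 0.893, 0.45, 0.0]
force: [1.0, 0.6, 0.3]
opening: 0.0527
grasp_force: 0.0
t=2.37 pos [ 0.6055 -0.2701  0.1382] head 53.5 F [1.01 0.59 0.35] T [-0.04 -0.06  0.  ] open 0.0527 gf 0.0 tilt 0.1 q [ 0.5   0.87 -0.29  1.53  0.31  0.79 -0.55]
turn -0.000 rad (0.0 rows); then tool dx -0.0007 dy -0.0011 dz 0.1102
```

Down, close, lift a little.

```bash
python3 -m creep '[{"grip":60,"translation":[-0.0007,-0.001,0.02],"turn":0},{"grip":60,"translation":[0,0,0.02],"turn":0},{"grip":60,"translation":[0,0,0.02],"turn":0},{"grip":60,"translation":[0,0,0.02],"turn":0},{"grip":60,"translation":[0,0,0.015],"turn":0},{"grip":60,"translation":[0,0,0.01],"turn":0},{"grip":60,"translation":[0,0,0.005],"turn":0},{"grip":60,"translation":[0,0,0],"turn":0},{"grip":0,"translation":[0,0,0],"turn":0},{"grip":0,"translation":[0,0,0],"turn":0},{"grip":0,"translation":[0,0,0],"turn":0},{"grip":0,"translation":[0,0,0],"turn":0},{"grip":0,"translation":[0,0,0],"turn":0},{"grip":0,"translation":[0,0,0],"turn":0}]' 25
python3 go.py .6042 -.270 .028 53.5
```

```text
time: 3.53
tool_pos: [0.603, -0.2707, 0.0291]
tcp_rot: [0.0, 0.893, 0.45, 0.0]
force: [-2.2, 1.7, 0.8]
opening: 0.0151
grasp_force: 0.6
t=3.53 pos [ 0.603  -0.2707  0.0291] head 53.5 F [-2.2   1.73  0.81] T [0.11 0.25 0.01] open 0.0151 gf 0.6 tilt 0.02 q [ 0.48  1.01 -0.24  1.57  0.36  0.6  -0.59]
turn -0.000 rad (0.0 rows); then tool dx 0.0013 dy 0.0005 dz 0.0011
```

```bash
python3 -m creep '[{"grip":0,"translation":[0,0,0],"turn":0},{"grip":0,"translation":[0,0,0],"turn":0},{"grip":0,"translation":[0,0,0],"turn":0},{"grip":0,"translation":[0,0,-0.01],"turn":0},{"grip":0,"translation":[0,0,-0.02],"turn":0},{"grip":0,"translation":[0,0,-0.03],"turn":0},{"grip":0,"translation":[0,0,-0.03],"turn":0},{"grip":0,"translation":[0,0,-0.03],"turn":0},{"grip":0,"translation":[0,0,-0.03],"turn":0},{"grip":0,"translation":[0,0,-0.03],"turn":0},{"grip":0,"translation":[0,0,-0.03],"turn":0},{"grip":0,"translation":[0,0,-0.03],"turn":0},{"grip":0,"translation":[0,0,-0.03],"turn":0},{"grip":0,"translation":[0,0,-0.02],"turn":0},{"grip":0,"translation":[0,0,-0.01],"turn":0}]' 25
python3 go.py .5212 .0977 .30 165.7
```

```text
time: 4.78
tool_pos: [0.604, -0.2708, 0.3326]
tcp_rot: [0.002, 0.893, 0.45, 0.002]
force: [0.2, -0.1, -1.6]
opening: 0.014
grasp_force: 25.0
t=4.78 pos [ 0.604  -0.2708  0.3326] head 53.5 F [ 0.15 -0.13 -1.63] T [-0.07 -0.04 -0.06] open 0.0140 gf 25.0 tilt 0.32 q [ 0.52  0.67 -0.34  1.31  0.22  1.19 -0.47]
turn -1.958 rad (15.7 rows); then tool dx 0.1713 dy 0.3366 dz 0.0326
```

```bash
python3 -m creep '[{"grip":0,"translation":[0,0,0],"turn":-0.0979},{"grip":0,"translation":[0,0,0],"turn":-0.0979},{"grip":0,"translation":[0,0,0],"turn":-0.0979},{"grip":0,"translation":[0,0,0],"turn":-0.0979},{"grip":0,"translation":[0,0,0],"turn":-0.0979},{"grip":0,"translation":[0,0,0],"turn":-0.0979},{"grip":0,"translation":[0,0,0],"turn":-0.0979},{"grip":0,"translation":[0,0,0],"turn":-0.0979},{"grip":0,"translation":[0,0,0],"turn":-0.0979},{"grip":0,"translation":[0,0,0],"turn":-0.0979},{"grip":0,"translation":[0,0,0],"turn":-0.0979},{"grip":0,"translation":[0,0,0],"turn":-0.0979},{"grip":0,"translation":[0,0,0],"turn":-0.0979},{"grip":0,"translation":[0,0,0],"turn":-0.0979},{"grip":0,"translation":[0,0,0],"turn":-0.0979},{"grip":0,"translation":[0,0,0],"turn":-0.0979},{"grip":0,"translation":[0,0,0],"turn":-0.0979},{"grip":0,"translation":[0,0,0],"turn":-0.0979},{"grip":0,"translation":[0,0,0],"turn":-0.0979},{"grip":0,"translation":[0,0,0],"turn":-0.0979}]'
python3 -m creep '[{"grip":0,"translation":[0.004,0.007,0],"turn":0},{"grip":0,"translation":[0.008,0.015,0],"turn":0},{"grip":0,"translation":[0.011,0.022,0],"turn":0},{"grip":0,"translation":[0.011,0.022,0],"turn":0},{"grip":0,"translation":[0.011,0.022,0],"turn":0},{"grip":0,"translation":[0.011,0.022,0],"turn":0},{"grip":0,"translation":[0.011,0.022,0],"turn":0},{"grip":0,"translation":[0.011,0.022,0],"turn":0},{"grip":0,"translation":[0.011,0.022,0],"turn":0},{"grip":0,"translation":[0.011,0.022,0],"turn":0},{"grip":0,"translation":[0.011,0.022,0],"turn":0},{"grip":0,"translation":[0.011,0.022,0],"turn":0},{"grip":0,"translation":[0.011,0.022,0],"turn":0},{"grip":0,"translation":[0.011,0.022,0],"turn":0},{"grip":0,"translation":[0.011,0.022,0],"turn":0},{"grip":0,"translation":[0.009,0.017,0],"turn":0},{"grip":0,"translation":[0.006,0.011,0],"turn":0},{"grip":0,"translation":[0,0,0],"turn":0},{"grip":0,"translation":[0,0,0],"turn":0}]'
python3 go.py .5212 .0977 .242 165.7
python3 - <<'E'
from cell import eyes
import cv2
for n in("scene","top"): cv2.imwrite(f"pics/{n}1.png",eyes.camera(n)["frame"][:,:,::-1])
E
```

```text
time: 6.45
tool_pos: [0.6023, -0.2707, 0.3277]
tcp_rot: [-0.001, 0.122, 0.993, -0.0]
force: [-0.5, 0.1, -1.7]
opening: 0.0136
grasp_force: 25.0
time: 8.03
tool_pos: [0.5211, 0.0966, 0.3285]
tcp_rot: [-0.0, 0.125, 0.992, -0.001]
force: [-0.3, -0.8, -1.0]
opening: 0.014
grasp_force: 25.0
t=8.03 pos [0.5211 0.0966 0.3285] head 165.7 F [-0.29 -0.81 -1.  ] T [-0.01 -0.16  0.02] open 0.0140 gf 25.0 tilt 0.07 q [ 0.26  0.57 -0.88  1.71  0.48  1.1   0.55]
turn -0.001 rad (0.0 rows); then tool dx 0.0001 dy 0.0011 dz 0.0865
```

```bash
python3 -m creep '[{"grip":0,"translation":[0,0.001,0.015],"turn":0},{"grip":0,"translation":[0,0,0.02],"turn":0},{"grip":0,"translation":[0,0,0.02],"turn":0},{"grip":0,"translation":[0,0,0.015],"turn":0},{"grip":0,"translation":[0,0,0.01],"turn":0},{"grip":0,"translation":[0,0,0.005],"turn":0},{"grip":0,"translation":[0,0,0],"turn":0}]'
python3 -m creep '[{"grip":0,"translation":[0,0,0.003],"turn":0},{"grip":0,"translation":[0,0,0.003],"turn":0},{"grip":0,"translation":[0,0,0.003],"turn":0},{"grip":0,"translation":[0,0,0.003],"turn":0},{"grip":0,"translation":[0,0,0.003],"turn":0},{"grip":0,"translation":[0,0,0.003],"turn":0}]' 7
python3 go.py .5212 .0977 .194 165.7
```

```text
time: 8.72
tool_pos: [0.5215, 0.0968, 0.2428]
tcp_rot: [-0.001, 0.125, 0.992, -0.0]
force: [-0.7, -0.4, -0.4]
opening: 0.0142
grasp_force: 25.0
time: 9.22
tool_pos: [0.5198, 0.0985, 0.2254]
tcp_rot: [-0.001, 0.124, 0.992, -0.0]
force: [-6.4, 1.2, 2.1]
opening: 0.0137
grasp_force: 7.0
t=9.22 pos [0.5198 0.0985 0.2254] head 165.7 F [-6.41  1.22  2.05] T [0.34 1.02 0.01] open 0.0137 gf 7.0 tilt 0.16 q [ 0.2   0.68 -0.79  1.85  0.62  0.88  0.42]
turn 0.001 rad (0.0 rows); then tool dx -0.0015 dy -0.0005 dz 0.0314
```

Run:
```python
from cell import eyes
import cv2
from crop import *
c={n:eyes.camera(n)["frame"][:,:,::-1].copy() for n in("scene","top")}
for n in c: cv2.imwrite(f"pics/{n}2.png",c[n])
cv2.imwrite("pics/g.png",put(crop(c["scene"],230,120,130,110,4),crop(c["top"],220,160,90,90,3)))
```

```text
(no output)
```

View pics/g.png

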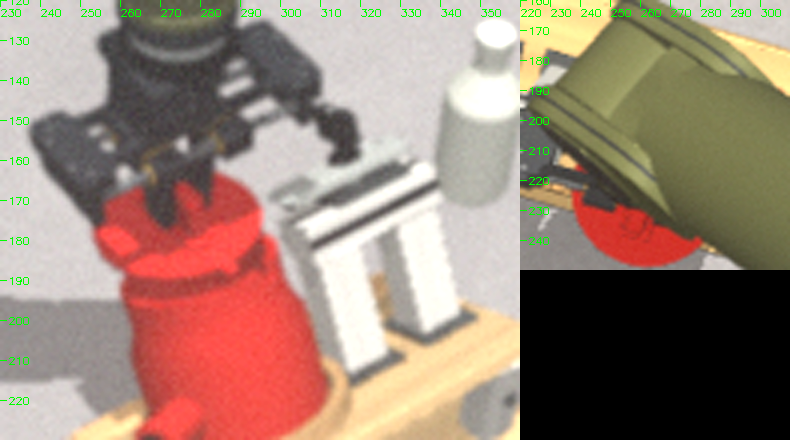

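Run:
```python
from ov import *
u=np.array([np.cos(.25),-np.sin(.25),0]);w=np.array([0,0,1.]);v=np.array([np.sin(.25),np.cos(.25),0])
G=np.array([.5198,.0985,.2254+.019])
for th in(0,10,20,30,40):
    t=np.radians(th);X=u*np.cos(t)+w*np.sin(t);Z=-u*np.sin(t)+w*np.cos(t)
    L=lambda x,y,z:proj("scene",G+X*x+v*y+Z*(z-.047))[0].round(1)
    print(th,"key end",L(.07,0,.006),L(.07,0,.014),"flange +x",L(.06,0,.02),"-x",L(-.06,0,.02),"+y",L(0,.06,.02),"-y",L(0,-.06,.02), "key w,u", ((X*.054+Z*-.041+G-c)@w).round(4),((X*.054+Z*-.041+G-c)@u).round(4))
print("rim uphill",proj("scene",c+.058*M[:,0]))
```

```text
0 key end [288.9 193.6] [289.  191.7] flange +x [286.9 187.9] -x [262.8 161.6] +y [292.2 165.7] -y [256.3 183.4] key w,u 0.0213 0.0319
10 key end [290.3 191.9] [290.1 189.7] flange +x [287.8 186.1] -x [264.  165.3] +y [293.1 166.6] -y [257.2 184.4] key w,u 0.0313 0.0382
20 key end [291.2 189.5] [290.7 187. ] flange +x [288.2 183.7] -x [265.4 168.9] +y [294.1 167.3] -y [258.1 185.2] key w,u 0.0423 0.0426
30 key end [291.6 186.3] [290.8 183.6] flange +x [288.3 180.8] -x [267.2 172.6] +y [295.  167.7] -y [258.9 185.6] key w,u 0.0538 0.0451
40 key end [291.5 182.4] [290.5 179.6] flange +x [287.9 177.4] -x [269.1 176. ] +y [295.8 167.8] -y [259.6 185.9] key w,u 0.0656 0.0456
rim uphill [[289.32892394 192.37218074]]
```

```bash
python3 go.py .5212 .0977 .194 165.7; python3 -m creep '[{"grip":0,"translation":[0,0,0.002],"turn":0},{"grip":0,"translation":[0,0,0.002],"turn":0}]' 5;python3 go.py .5212 .0977 .194 165.7
```

```text
t=9.32 pos [0.52   0.0984 0.2251] head 165.8 F [-3.76  0.99  2.37] T [ 0.16  0.55 -0.05] open 0.0138 gf 7.0 tilt 0.16 q [ 0.2   0.68 -0.79  1.85  0.62  0.88  0.42]
turn 0.001 rad (0.0 rows); then tool dx -0.0014 dy -0.0004 dz 0.0311
time: 9.48
tool_pos: [0.5214, 0.0982, 0.2216]
tcp_rot: [0.0, 0.124, 0.992, 0.0]
force: [-2.8, 0.8, 0.2]
opening: 0.0143
grasp_force: 5.0
t=9.48 pos [0.5214 0.0982 0.2216] head 165.7 F [-2.81  0.84  0.16] T [0.29 0.48 0.04] open 0.0143 gf 5.0 tilt 0.01 q [ 0.19  0.69 -0.79  1.85  0.63  0.87  0.42]
turn 0.000 rad (0.0 rows); then tool dx 0.0001 dy -0.0005 dz 0.0276
```

```bash
python3 -m creep '[{"grip":0,"translation":[0,0,0.002],"turn":0},{"grip":0,"translation":[0,0,0.002],"turn":0},{"grip":0,"translation":[0,0,0.002],"turn":0},{"grip":0,"translation":[0,0,0.002],"turn":0},{"grip":0,"translation":[0,0,0.002],"turn":0}]' 5;python3 go.py .5212 .0977 .194 165.7;python3 -m creep '[{"grip":0,"translation":[0,0,0.002],"turn":0},{"grip":0,"translation":[0,0,0.002],"turn":0},{"grip":0,"translation":[0,0,0.002],"turn":0},{"grip":0,"translation":[0,0,0.002],"turn":0},{"grip":0,"translation":[0,0,0],"turn":0}]' 5;python3 go.py .5212 .0977 .194 165.7
```

```text
time: 9.9
tool_pos: [0.5219, 0.0978, 0.2115]
tcp_rot: [0.0, 0.125, 0.992, 0.0]
force: [-1.1, 0.3, -0.0]
opening: 0.0139
grasp_force: 5.0
t=9.90 pos [0.5219 0.0978 0.2115] head 165.7 F [-1.13  0.31 -0.01] T [0.16 0.05 0.02] open 0.0139 gf 5.0 tilt 0.03 q [ 0.19  0.7  -0.77  1.86  0.64  0.85  0.4 ]
turn -0.001 rad (0.0 rows); then tool dx 0.0006 dy -0.0003 dz 0.0175
time: 10.32
tool_pos: [0.5225, 0.0982, 0.2043]
tcp_rot: [0.001, 0.125, 0.992, 0.0]
force: [0.1, -0.3, 4.3]
opening: 0.014
grasp_force: 5.0
t=10.32 pos [0.5225 0.0982 0.2043] head 165.7 F [ 0.07 -0.29  4.26] T [ 0.02  0.05 -0.04] open 0.0140 gf 5.0 tilt 0.12 q [ 0.18  0.71 -0.76  1.87  0.66  0.83  0.39]
turn -0.001 rad (0.0 rows); then tool dx 0.0011 dy -0.0008 dz 0.0103
```

```bash
python3 -m creep '[{"grip":0,"translation":[-0.0015,0,0],"turn":0},{"grip":0,"translation":[-0.0015,0,0],"turn":0},{"grip":0,"translation":[0,0,0.0015],"turn":0},{"grip":0,"translation":[0,0,0.0015],"turn":0},{"grip":0,"translation":[0,0,0],"turn":0}]' 5;python3 go.py .5212 .0977 .194 165.7;python3 -m creep '[{"grip":0,"translation":[0,0,0.002],"turn":0},{"grip":0,"translation":[0,0,0.002],"turn":0},{"grip":0,"translation":[0,0,0],"turn":0}]' 5;python3 go.py .5212 .0977 .194 165.7
```

```text
time: 10.73
tool_pos: [0.5239, 0.0978, 0.2025]
tcp_rot: [0.0, 0.125, 0.992, -0.0]
force: [-6.7, -1.4, 15.3]
opening: 0.0141
grasp_force: 14.0
t=10.73 pos [0.5239 0.0978 0.2025] head 165.7 F [-6.71 -1.45 15.26] T [-0.21  1.2  -0.1 ] open 0.0141 gf 14.0 tilt 0.04 q [ 0.18  0.71 -0.76  1.87  0.66  0.83  0.39]
turn -0.000 rad (0.0 rows); then tool dx 0.0026 dy -0.0008 dz 0.0085
time: 10.98
tool_pos: [0.524, 0.0979, 0.2016]
tcp_rot: [0.002, 0.125, 0.992, -0.001]
force: [-14.1, -4.8, 43.2]
opening: 0.0142
grasp_force: 27.9
t=10.98 pos [0.524  0.0979 0.2016] head 165.7 F [-14.05  -4.78  43.2 ] T [-1.2   2.46 -0.13] open 0.0142 gf 27.9 tilt 0.23 q [ 0.18  0.71 -0.76  1.87  0.66  0.83  0.39]
turn -0.000 rad (0.0 rows); then tool dx 0.0027 dy -0.0009 dz 0.0076
```

```bash
python3 -m creep '[{"grip":0,"translation":[0,0,-0.002],"turn":0},{"grip":0,"translation":[0.001,0,-0.002],"turn":0},{"grip":0,"translation":[0,0,0],"turn":0}]' 5;python3 go.py .5212 .0977 .194 165.7
python3 - <<'E'
from cell import eyes,arm
from ov import *
im=eyes.camera("scene")["frame"][:,:,::-1].copy();cv2.imwrite("pics/scene3.png",im)
im=np.clip(im.astype(float)*1.3,0,255).astype(np.uint8)
b=(245,148,66,70);k=6
A=crop(im,*b,k);B=A.copy()
u=np.array([np.cos(.25),-np.sin(.25),0]);w=np.array([0,0,1.]);v=np.array([np.sin(.25),np.cos(.25),0])
G=arm.get_obs()["tool_pos"]+[0,0,.019]
for th,col in((22,(255,0,0)),(34,(0,255,255))):
    t=np.radians(th);X=u*np.cos(t)+w*np.sin(t);Z=-u*np.sin(t)+w*np.cos(t)
    for L in(circ(.06,.02),circ(.06,.014),np.array([[-.032,0,.056],[.032,0,.056]]),np.array([[.06,.005,.014],[.07,.005,.014],[.07,.005,.006],[.07,-.005,.006],[.07,-.005,.014],[.06,-.005,.014]])):
        P=G+L@np.c_[X,v,Z].T-Z*.047
        cv2.polylines(B,[((proj("scene",P)-b[:2])*k).round().astype(np.int32).reshape(-1,1,2)],False,col,1)
draw(B,"scene",circ(.058),b[0],b[1],k,(0,255,0))
cv2.imwrite("pics/h.png",put(A,B))
E
```

```text
time: 11.23
tool_pos: [0.5237, 0.0979, 0.2025]
tcp_rot: [0.001, 0.125, 0.992, 0.0]
force: [-4.9, -1.0, 15.6]
opening: 0.0141
grasp_force: 11.7
t=11.23 pos [0.5237 0.0979 0.2025] head 165.7 F [-4.92 -1.01 15.61] T [-0.27  0.86 -0.11] open 0.0141 gf 11.7 tilt 0.13 q [ 0.18  0.71 -0.76  1.87  0.66  0.83  0.39]
turn -0.000 rad (0.0 rows); then tool dx 0.0024 dy -0.0008 dz 0.0085
```

View pics/h.png

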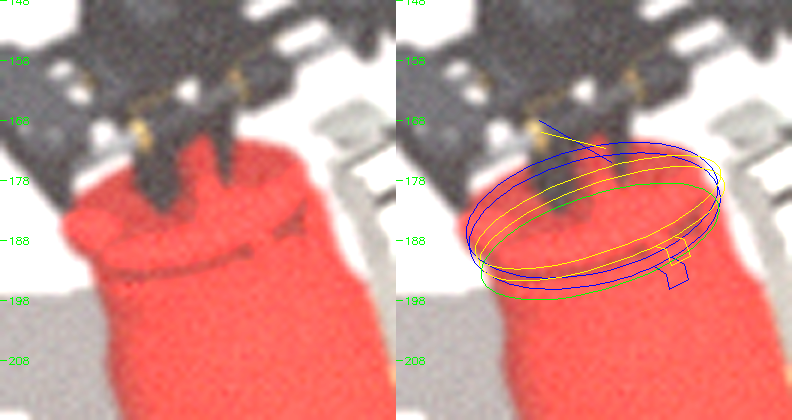

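```bash
python3 -m creep '[{"grip":0,"translation":[0,0,-0.0015],"turn":0},{"grip":0,"translation":[0,0,-0.001],"turn":0},{"grip":0,"translation":[0,0,0],"turn":0}]' 4;python3 go.py .5212 .0977 .194 165.7
python3 -m creep '[{"grip":20,"translation":[0,0,0],"turn":0},{"grip":30,"translation":[0,0,0],"turn":0},{"grip":30,"translation":[0,0,0],"turn":0},{"grip":30,"translation":[0,0,0],"turn":0}]' 4;python3 go.py .5212 .0977 .194 165.7
python3 - <<'E'
from cell import eyes
import cv2,numpy as np
im=eyes.camera("scene")["frame"][:,:,::-1].copy();cv2.imwrite("pics/scene4.png",im)
a=cv2.imread("pics/scene3.png").astype(float)
p0=cv2.GaussianBlur(a.astype(np.uint8),(0,0),1)[:,:,2];p1=cv2.GaussianBlur(im,(0,0),1)[:,:,2]
# lid/rim shift: match patches of the flange lower edge
for (x,y,w,h) in((258,186,14,10),(268,185,14,10),(282,180,16,10)):
    r=cv2.matchTemplate(cv2.resize(p1[y-6:y+h+6,x-6:x+w+6],None,fx=4,fy=4),cv2.resize(p0[y:y+h,x:x+w],None,fx=4,fy=4),cv2.TM_CCOEFF_NORMED)
    _,m,_,l=cv2.minMaxLoc(r);print((x,y),"shift",l[0]/4-6,l[1]/4-6,m)
E
```

```text
time: 11.53
tool_pos: [0.5236, 0.0976, 0.2033]
tcp_rot: [0.0, 0.125, 0.992, 0.0]
force: [-1.4, 1.1, 1.9]
opening: 0.0142
grasp_force: 6.8
t=11.53 pos [0.5236 0.0976 0.2033] head 165.7 F [-1.39  1.11  1.93] T [ 0.18  0.09 -0.03] open 0.0142 gf 6.8 tilt 0.02 q [ 0.18  0.71 -0.76  1.87  0.66  0.83  0.4 ]
turn -0.000 rad (0.0 rows); then tool dx 0.0023 dy -0.0005 dz 0.0093
time: 11.87
tool_pos: [0.5239, 0.0983, 0.2034]
tcp_rot: [0.0, 0.124, 0.992, 0.001]
force: [-1.9, 3.5, 3.0]
opening: 0.0265
grasp_force: 1.8
t=11.87 pos [0.5239 0.0983 0.2034] head 165.7 F [-1.87  3.45  3.01] T [ 0.6  -0.03  0.01] open 0.0265 gf 1.8 tilt 0.09 q [ 0.18  0.71 -0.76  1.87  0.66  0.83  0.4 ]
turn 0.000 rad (0.0 rows); then tool dx 0.0025 dy -0.0012 dz 0.0094
(258, 186) shift 0.0 0.0 0.98692387342453
(268, 185) shift -1.0 0.25 0.9907695651054382
(282, 180) shift 0.0 0.0 0.9939957857131958
```

```bash
python3 -m creep '[{"grip":35,"translation":[0,0,-0.01],"turn":0},{"grip":40,"translation":[0,0,-0.02],"turn":0},{"grip":40,"translation":[0,0,-0.03],"turn":0},{"grip":40,"translation":[0,0,-0.03],"turn":0},{"grip":40,"translation":[0,-0.03,0],"turn":0},{"grip":40,"translation":[0,-0.035,0],"turn":0},{"grip":40,"translation":[0,-0.035,0],"turn":0},{"grip":40,"translation":[0,-0.035,0],"turn":0},{"grip":40,"translation":[0,-0.035,0],"turn":0},{"grip":40,"translation":[0,-0.035,0],"turn":0},{"grip":40,"translation":[0,-0.035,0],"turn":0}]' 4
python3 - <<'E'
from cell import eyes
import cv2,numpy as np
for n in("scene","top"):
    im=eyes.camera(n)["frame"][:,:,::-1].copy();cv2.imwrite(f"pics/{n}5.png",im)
    x,y,w,h=(236,186,62,56) if n=="top" else (248,160,60,42)
    g=cv2.cvtColor(im,cv2.COLOR_BGR2HSV);r=im[:,:,2].astype(int);sat=g[...,1]
    red=(sat>140)&((g[...,0]<8)|(g[...,0]>172))
    print(n)
    for j in range(y,y+h,2):
        print(j,''.join('.' if not red[j,i] else str(min(9,max(0,(r[j,i]-20)//24))) for i in range(x,x+w)))
E
```

```text
time: 12.83
tool_pos: [0.4627, -0.138, 0.2934]
tcp_rot: [-0.001, 0.125, 0.992, -0.001]
force: [1.5, -0.0, 1.0]
opening: 0.0352
grasp_force: 0.0
scene
160 ............................................................
162 ............................................................
164 ............................................................
166 ............................................................
168 ...................56666....................................
170 ....................44556666................................
172 ........................445566665666666666..................
174 ....................3..3..33455556666666666666..............
176 ..................5543...3..45555566666666666666............
178 .............6666555554443..34555566666666666665............
180 ...........666666665555555443455555666666666665455..........
182 .........666666666666655555555566666666666666543456.........
184 ........6666666666666666666555566666666666654..4555.........
186 ........666666666666666666666666666666666543...44554........
188 .........666666666666666666666666665
[... 1594 characters left out ...]
5666666666666666666643........
222 ...66666666666666666664566665456666666666666666666664.........
224 ...6666666666666666665566666446566666666666666666666..........
226 ...5666666666666666664566665456666666666666666666666..........
228 ....66666666666666665566666456666666666666666666666...........
230 .....6666666666666664566665466666666666666666666665...........
232 ......56666666666665566666456666666666666666666666............
234 .......566666666665456666546566666666666666666666.............
236 .........56666666666666664566666666666666666666...............
238 ...........66666665445665545666666666666666665................
240 .............566655444456666666666666666666...................
```

```bash
cat > lidfit.py <<'E'
from ov import *
np.set_printoptions(precision=4,suppress=True)
def fit(T,S,bt,bs=None):
    def dist(n,pts,P):
        hull=cv2.convexHull(proj(n,P).astype(np.float32)*16).astype(np.float32)
        return np.array([cv2.pointPolygonTest(hull,(q[0]*16.,q[1]*16.),True)/16 for q in pts])
    def pose(p):
        B=R.from_euler('z',-.25+p[3])*R.from_euler('y',-p[4])*R.from_euler('z',p[5]);return p[:3],B.as_matrix()
    F=np.r_[circ(.06,0),circ(.06,.006)]
    def f(p):
        o,B=pose(p);P=o+F@B.T
        e=[dist("top",T,P)+.0,dist("scene",S,P)]
        for n,b in(("top",bt),("scene",bs)):
            if b is None: continue
            for q,x in zip(b,(.032,-.032)):
                if q is not None:e.append(proj(n,o+B@np.array([x,0,.042]))[0]-q)
        return np.concatenate(e+[[p[3]*8]])
    r=least_squares(f,[*c,0,.55,0],diff_step=1e-3,loss='soft_l1')
    o,B=pose(r.x);H=h["H"]
    l=(o-c)@H;k=(o+B@np.array([.054,0,-.008])-c)@H
    print(r.x,"rms",np.sqrt(np.mean(f(r.x)**2)));print(f(r.x).round(1))
    print("seat in mouth",l,"key in mouth",k,"to notch",np.linalg.norm(k-[.054,0,0]),"angle",np.arccos(B[:,2]@H[:,2]),"key phi from notch",np.degrees(np.arctan2(k[1]-l[1],k[0]-l[0])))
    return o,B
E
python3 - <<'E'
from lidfit import *
T=[(241,210),(239,217),(238.7,222),(239.5,228),(241,231),(243,234),(247,238),(249.5,240.5),(288,217),(288.3,222),(287.5,227),(286,231),(284,235),(281.5,238),(278,241)]
S=[(256,185),(257,182),(259,180),(261,177.5),(266,175.5),(290,172),(294,174),(296,176.5)]
fit(T,S,[(263.5,213),(256.5,238.5)],[None,(268,167.5)])
E
```

```text
[ 0.5279  0.0941  0.1895 -0.0579  0.4553  0.0239] rms 0.4328834924030532
[ 0.3  0.4  0.2 -0.3 -0.1 -0.   0.3 -0.1 -0.4 -0.3 -0.2 -0.  -0.2 -0.2
 -0.3  1.2  0.4  0.2 -0.7 -0.2 -0.4 -0.  -0.   0.8  0.2  0.3 -0.4 -1.
 -0.2 -0.5]
seat in mouth [-0.0076  0.0023  0.0131] key in mouth [ 0.0377 -0.0258  0.0014] to notch 0.03056513040875302 angle 0.07356107513022475 key phi from notch -31.792509818387472
```

```bash
python3 -m creep '[{"grip":35,"translation":[0.01,0.035,0],"turn":0},{"grip":35,"translation":[0.01,0.035,0],"turn":0},{"grip":35,"translation":[0,0.035,0],"turn":0},{"grip":35,"translation":[0,0.035,0],"turn":0},{"grip":35,"translation":[0,0.035,0],"turn":0},{"grip":35,"translation":[0,0.03,0],"turn":0},{"grip":35,"translation":[0,0.025,0],"turn":0},{"grip":35,"translation":[0,0,0],"turn":0}]' 5;python3 go.py .514 .0985 .203 165
```

```text
time: 13.6
tool_pos: [0.5021, 0.0989, 0.2943]
tcp_rot: [0.001, 0.121, 0.993, 0.002]
force: [-0.0, 1.1, 1.2]
opening: 0.0312
grasp_force: 0.0
t=13.60 pos [0.5021 0.0989 0.2943] head 166.1 F [-0.03  1.09  1.16] T [-0.   -0.21 -0.01] open 0.0312 gf 0.0 tilt 0.26 q [ 0.25  0.58 -0.87  1.81  0.52  0.99  0.5 ]
turn 0.019 rad (0.2 rows); then tool dx -0.0116 dy 0.0027 dz 0.0913
```

```bash
python3 -m creep '[{"grip":35,"translation":[-0.01,0.0025,0.02],"turn":0.015},{"grip":35,"translation":[0,0,0.03],"turn":0},{"grip":35,"translation":[0,0,0.02],"turn":0},{"grip":35,"translation":[0,0,0.012],"turn":0},{"grip":35,"translation":[0,0,0.007],"turn":0},{"grip":35,"translation":[0,0,0.002],"turn":0},{"grip":0,"translation":[0,0,0],"turn":0},{"grip":0,"translation":[0,0,0],"turn":0},{"grip":0,"translation":[0,0,0],"turn":0},{"grip":0,"translation":[0,0,0],"turn":0},{"grip":0,"translation":[0,0,0],"turn":0}]' 5;python3 go.py .514 .0985 .203 165
```

```text
time: 14.52
tool_pos: [0.5128, 0.0946, 0.2037]
tcp_rot: [0.001, 0.131, 0.991, 0.002]
force: [-0.4, 5.1, 3.7]
opening: 0.0138
grasp_force: 5.0
t=14.52 pos [0.5128 0.0946 0.2037] head 164.9 F [-0.42  5.06  3.71] T [ 1.04 -0.1   0.01] open 0.0138 gf 5.0 tilt 0.25 q [ 0.19  0.7  -0.76  1.9   0.66  0.81  0.37]
turn -0.002 rad (0.0 rows); then tool dx -0.0002 dy 0.0040 dz 0.0007
```

```bash
python3 -m creep '[{"grip":0,"translation":[0,0.004,-0.001],"turn":0},{"grip":0,"translation":[0,0.002,-0.002],"turn":0},{"grip":0,"translation":[-0.004,0,0],"turn":0},{"grip":0,"translation":[-0.004,0,0],"turn":0},{"grip":0,"translation":[0,0,0],"turn":0}]' 6;python3 go.py .5212 .0977 .194 165
python3 -m creep '[{"grip":0,"translation":[-0.001,0,0.002],"turn":0},{"grip":0,"translation":[-0.001,0,0.002],"turn":0},{"grip":0,"translation":[0,0,0],"turn":0}]' 6;python3 go.py .5212 .0977 .194 165
```

```text
time: 14.93
tool_pos: [0.5212, 0.096, 0.205]
tcp_rot: [-0.001, 0.133, 0.991, -0.0]
force: [-1.5, 0.6, 2.6]
opening: 0.0137
grasp_force: 6.0
t=14.93 pos [0.5212 0.096  0.205 ] head 164.8 F [-1.48  0.63  2.63] T [ 0.22  0.24 -0.13] open 0.0137 gf 6.0 tilt 0.07 q [ 0.18  0.71 -0.76  1.87  0.65  0.83  0.38]
turn -0.004 rad (0.0 rows); then tool dx 0.0004 dy 0.0016 dz 0.0110
time: 15.18
tool_pos: [0.5229, 0.0975, 0.2015]
tcp_rot: [-0.0, 0.132, 0.991, 0.001]
force: [-4.0, 3.2, 7.3]
opening: 0.0152
grasp_force: 6.3
t=15.18 pos [0.5229 0.0975 0.2015] head 164.9 F [-4.    3.2   7.31] T [ 0.72  0.71 -0.05] open 0.0152 gf 6.3 tilt 0.13 q [ 0.18  0.71 -0.76  1.87  0.66  0.83  0.38]
turn -0.002 rad (0.0 rows); then tool dx 0.0017 dy -0.0002 dz 0.0075
```

```bash
cat > asc.py <<'E'
from cell import eyes
import cv2,sys
n,f,x,y,w,h=sys.argv[1],sys.argv[2],*map(int,sys.argv[3:7]);st=int(sys.argv[7]) if len(sys.argv)>7 else 1
im=eyes.camera(n)["frame"][:,:,::-1].copy();cv2.imwrite(f"pics/{f}.png",im)
g=cv2.cvtColor(im,cv2.COLOR_BGR2HSV);r=im[:,:,2].astype(int)
red=(g[...,1]>140)&((g[...,0]<8)|(g[...,0]>172))
for j in range(y,y+h,st): print(j,''.join(('#' if r[j,i]<70 else '.') if not red[j,i] else str(min(9,max(0,(r[j,i]-20)//24))) for i in range(x,x+w)))
E
python3 asc.py scene s6 248 166 60 34
```

```text
166 ###################.########.#.#####........................
167 ####################################........................
168 .###########...###...##############.........................
169 ..#########.....#....##############.........................
170 ####...###...........##############.........................
171 ####..#####..........#######..2.###.........................
172 ###########..........######..343..#.........................
173 ###########..........######.34443.#.........................
174 ###########........#######..344443#.........................
175 ##########.........#######.3334443..344443..................
176 .########..........#######.3.34554..34343334444.............
177 ..######...........#######2.3455553.344433334556............
178 ...#####...........#######..345555433433344445666...........
179 ....####............######..345555543444444556666...........
180 ....####........433.######.33345555444444556666655..........
181 .....###......434433.#####.333455555555565666665555.........
182 ......#......33344433.###.3333455555665666666665555.....
[... 409 characters left out ...]
3334445566666666666666666554455555555555554.......
190 ............34556666666666666666555443355665555555554.......
191 .............45555556666665555554444433455555555555554......
192 .............34444455555555444444444444445555555555555......
193 .............443333333444444444445556554445556555555554.....
194 ..............333333333333444445555665554455655655555554....
195 ..............3444444444445555555655555554556655555555544...
196 ..............33444455555555555555656566555666666655555544..
197 ...............3444445555555555556566656666666666665555554..
198 ...............3344444555555555566566666666666666666555554..
199 ...............33344444445555555555556666666666666665555554.
```

```bash
python3 -m creep '[{"grip":0,"translation":[-0.002,0,0.001],"turn":0},{"grip":0,"translation":[-0.001,0,0.002],"turn":0},{"grip":0,"translation":[0,0,0.002],"turn":0},{"grip":0,"translation":[0,0,0],"turn":0}]' 4;python3 go.py .5212 .0977 .194 165
python3 asc.py scene s7 248 166 60 34 2
```

```text
time: 15.57
tool_pos: [0.526, 0.0976, 0.1976]
tcp_rot: [0.001, 0.131, 0.991, 0.002]
force: [0.6, 1.2, -0.2]
opening: 0.0143
grasp_force: 5.2
t=15.57 pos [0.526  0.0976 0.1976] head 165.0 F [ 0.58  1.23 -0.18] T [ 0.26 -0.22  0.07] open 0.0143 gf 5.2 tilt 0.2 q [ 0.18  0.72 -0.76  1.87  0.66  0.82  0.38]
turn -0.001 rad (0.0 rows); then tool dx 0.0046 dy -0.0012 dz 0.0036
166 ########.....##############.......###.#####.................
168 #####################################.......................
170 ############.....##...##############........................
172 #####..#####...........#######...###........................
174 ############..........######.34443.#........................
176 .##########.........#######.334444.#.333333333445...........
178 ..########..........#######..345554..3433333445565..........
180 ....#####............######..345665543334455565555..........
182 ......###.............#####.33345565565556566665544.........
184 ................3333333.##..33455666666655666554445.........
186 .............444433333333334444456656566655544334554........
188 ...........55655543344444555666555666654456555544555........
190 ...........455544445555565566666665554334565555555555.......
192 ............333455655555666555544444455544445556555555......
194 ..............344444444444444445555555555544555555555554....
196 ..............33343444555555555555556566665555665655555544..
198 ...............3344444454555555566666666666666666666555554..
```

```bash
python3 -m creep '[{"grip":15,"translation":[0,0,0],"turn":0},{"grip":35,"translation":[0,0,0],"turn":0},{"grip":35,"translation":[0,0,0],"turn":0},{"grip":35,"translation":[0,0,-0.015],"turn":0},{"grip":35,"translation":[0,0,-0.03],"turn":0},{"grip":35,"translation":[0,0,-0.03],"turn":0},{"grip":35,"translation":[0,0,-0.02],"turn":0},{"grip":35,"translation":[0,-0.03,0],"turn":0},{"grip":35,"translation":[0,-0.04,0],"turn":0},{"grip":35,"translation":[0,-0.04,0],"turn":0},{"grip":35,"translation":[0,-0.04,0],"turn":0},{"grip":35,"translation":[0,-0.04,0],"turn":0},{"grip":35,"translation":[0,-0.04,0],"turn":0}]' 4
python3 asc.py scene s8 248 166 60 34; python3 asc.py top t8 232 188 64 56
```

```text
time: 16.7
tool_pos: [0.4649, -0.1302, 0.2908]
tcp_rot: [-0.0, 0.133, 0.991, -0.001]
force: [-0.5, -0.9, 0.5]
opening: 0.0308
grasp_force: 0.0
166 ............................................................
167 ............................................................
168 ............................................................
169 ............................................................
170 ............................................................
171 .....................555....................................
172 .....................5556556................................
173 .....................44555556666............................
174 ......................3344455666............................
175 .........................3.445665...........................
176 .......................3...3455665...65565655565............
177 ..........................3..45666556656565556565...........
178 ............................345666555666565666665...........
179 ............................3456666565556566666665..........
180 .............................34566656555666
[... 4416 characters left out ...]
..........
234 ...................5666545666656666666666666666666..............
235 ....................5665444455666666666666666666................
236 ......................55444445666666666666666666................
237 .........................444566666666666666664..................
238 ...........................45566666666666655....................
239 ..............................4455555554........................
240 ................................................................
241 ................................................................
242 ................................................................
243 ................................................................
```

Run:
```python
from lidfit import *
T=[(242,206.5),(240.3,212.5),(239.7,215),(240.7,220),(242.5,225.5),(245,229.5),(248,232.5),(252,235.5),(257,237.8),(262,239.3),(288.8,214.5),(289,218),(288,223),(286.5,227.5),(285,231),(280,235.5),(274,238.3),(252,195.4),(249,198.5)]
S=[(258,190),(259,188),(261,186),(264,184),(268,182),(258.8,192),(292.5,175.6),(297,178),(285,175.6)]
fit(T,S,[(265.3,212),(257.3,234.5)],[None,(270,170.6)])
o,B=fit(T,S,[(265.3,212),(257.3,234.5)])
print(proj("top",o+B@np.array([.07,0,-.004])),"key obs 270.7,192")
```

```text
[ 0.5391  0.0916  0.1866 -0.0196  0.596  -0.0843] rms 0.427223872635203
[ 0.4  0.4 -0.   0.4  0.1 -0.1  0.  -0.   0.1 -0.2  0.   0.   0.3  0.2
 -0.4 -0.2 -0.1 -0.1  1.   0.6  0.2  0.   0.1  0.2  1.4 -0.1  0.7 -0.7
  0.5 -0.  -0.2  0.2 -0.7  0.6 -0.2]
seat in mouth [-0.0001 -0.0017  0.0048] key in mouth [ 0.0441 -0.0335  0.0008] to notch 0.03490112067647858 angle 0.07312314387357662 key phi from notch -35.74445075107802
[ 0.539   0.0915  0.1863 -0.0093  0.5961 -0.0694] rms 0.39886515955434876
[ 0.3  0.4 -0.   0.4  0.1 -0.   0.1  0.   0.1 -0.1  0.1  0.1  0.3  0.2
 -0.4 -0.2 -0.1 -0.2  0.9  0.5  0.1 -0.1 -0.   0.1  1.5 -0.1  0.6 -0.7
  0.3 -0.1  0.2  0.4 -0.1]
seat in mouth [-0.0003 -0.0016  0.0045] key in mouth [ 0.0446 -0.0323  0.0005] to notch 0.033671843449932536 angle 0.07271978054887274 key phi from notch -34.365499925533214
[[273.6721 190.5311]] key obs 270.7,192
```

```bash
cat > arc.py <<'E'
from ov import *
def tcp(phi,rho=.010,hg=.033,ride=True,cc=None):
    a=np.radians(phi);cc=c if cc is None else cc
    X=np.array([np.cos(a),np.sin(a),0]);Y=np.array([-np.sin(a),np.cos(a),0]);Z=np.array([0,0,1.])
    if ride: X,Z=X*np.cos(.072)+Z*np.sin(.072),Z*np.cos(.072)-X*np.sin(.072)
    P=W(np.array([0,0,.0045 if ride else 0])+hg*Z+rho*X);d=M@X
    return P-[0,0,.019],np.degrees(np.arctan2(d[1],d[0]))+180
if __name__=="__main__":
    for p in(-3,5,10,15,20,25,30,33):
        P,hd=tcp(p);print(p,P.round(4),hd.round(1))
E
python3 arc.py; python3 go.py .5315 .0943 .21 163
```

```text
-3 [0.5289 0.0953 0.1999] 162.1
5 [0.5292 0.0963 0.1999] 171.7
10 [0.5293 0.097  0.1998] 177.7
15 [0.5293 0.0976 0.1998] 183.6
20 [0.5293 0.0983 0.1997] 189.4
25 [0.5292 0.0989 0.1995] 195.1
30 [0.5291 0.0996 0.1994] 200.7
33 [0.529  0.0999 0.1993] 204.0
t=16.80 pos [ 0.4629 -0.1366  0.2895] head 164.0 F [-0.12  0.59 -0.46] T [ 0.06 -0.15 -0.03] open 0.0308 gf 0.0 tilt 0.43 q [ 0.75  0.55 -0.89  1.89  0.53  0.96  0.91]
turn 0.017 rad (0.1 rows); then tool dx 0.0019 dy 0.2409 dz 0.0795
```

```bash
python3 go.py .5275 .0950 .2 162; python3 -m creep '[{"grip":35,"translation":[0,0.02,0],"turn":0.02},{"grip":35,"translation":[0.001,0.035,0],"turn":0.015},{"grip":35,"translation":[0.001,0.035,0],"turn":0},{"grip":35,"translation":[0.001,0.035,0],"turn":0},{"grip":35,"translation":[0.001,0.035,0],"turn":0},{"grip":35,"translation":[0.001,0.035,0],"turn":0},{"grip":35,"translation":[0,0.03,0],"turn":0},{"grip":35,"translation":[0,0.015,0],"turn":0},{"grip":35,"translation":[0,0,0],"turn":0},{"grip":35,"translation":[0,0,0],"turn":0},{"grip":35,"translation":[0,0,0],"turn":0}]' 4;python3 go.py .5275 .0950 .2 162
```

```text
t=16.80 pos [ 0.4629 -0.1366  0.2895] head 164.0 F [-0.12  0.59 -0.46] T [ 0.06 -0.15 -0.03] open 0.0308 gf 0.0 tilt 0.43 q [ 0.75  0.55 -0.89  1.89  0.53  0.96  0.91]
turn 0.035 rad (0.3 rows); then tool dx 0.0102 dy 0.2402 dz 0.0895
time: 17.72
tool_pos: [0.5307, 0.1022, 0.2906]
tcp_rot: [-0.0, 0.15, 0.989, -0.001]
force: [0.2, -0.9, 0.2]
opening: 0.0309
grasp_force: 0.0
t=17.72 pos [0.5307 0.1022 0.2906] head 162.7 F [ 0.23 -0.9   0.16] T [ 0.   -0.15  0.02] open 0.0309 gf 0.0 tilt 0.14 q [ 0.22  0.62 -0.83  1.73  0.52  1.03  0.46]
turn 0.012 rad (0.1 rows); then tool dx 0.0008 dy -0.0079 dz 0.0906
```

```bash
python3 -m creep '[{"grip":35,"translation":[0.001,-0.008,0.01],"turn":0.012},{"grip":35,"translation":[0,0,0.025],"turn":0},{"grip":35,"translation":[0,0,0.025],"turn":0},{"grip":35,"translation":[0,0,0.015],"turn":0},{"grip":35,"translation":[0,0,0.01],"turn":0},{"grip":35,"translation":[0,0,0.005],"turn":0},{"grip":0,"translation":[0,0,0],"turn":0},{"grip":0,"translation":[0,0,0],"turn":0},{"grip":0,"translation":[0,0,0],"turn":0},{"grip":0,"translation":[0,0,0],"turn":0}]' 4;python3 go.py .5275 .0950 .2 162
```

```text
time: 18.55
tool_pos: [0.528, 0.0969, 0.2021]
tcp_rot: [0.001, 0.155, 0.988, 0.0]
force: [0.4, 0.0, -0.5]
opening: 0.0137
grasp_force: 4.0
t=18.55 pos [0.528  0.0969 0.2021] head 162.1 F [ 0.44  0.01 -0.53] T [ 0.03 -0.15 -0.05] open 0.0137 gf 4.0 tilt 0.1 q [ 0.17  0.71 -0.75  1.86  0.65  0.83  0.35]
turn 0.002 rad (0.0 rows); then tool dx -0.0001 dy -0.0020 dz 0.0021
```

```bash
python3 -m creep '[{"grip":0,"translation":[0,0.0004,0],"turn":-0.05},{"grip":0,"translation":[0,0.0004,0],"turn":-0.05},{"grip":0,"translation":[0,0.0004,0],"turn":-0.05},{"grip":0,"translation":[0,0.0004,0],"turn":-0.05},{"grip":0,"translation":[0,0.0004,0],"turn":-0.05},{"grip":0,"translation":[0,0,0],"turn":0}]' 4;python3 go.py .5275 .0950 .2 189;python3 -m creep '[{"grip":0,"translation":[0,0.0004,0],"turn":-0.05},{"grip":0,"translation":[0,0.0004,0],"turn":-0.05},{"grip":0,"translation":[0,0.0004,0],"turn":-0.05},{"grip":0,"translation":[0,0.0004,0],"turn":-0.05},{"grip":0,"translation":[0,0,0],"turn":0}]' 4;python3 go.py .5275 .0950 .2 201; python3 asc.py scene s9 248 170 60 30
```

```text
time: 19.05
tool_pos: [0.5276, 0.0991, 0.2018]
tcp_rot: [-0.0, 0.03, 1.0, 0.0]
force: [-1.7, 0.9, 1.2]
opening: 0.0147
grasp_force: 4.1
t=19.05 pos [0.5276 0.0991 0.2018] head 176.5 F [-1.65  0.94  1.23] T [ 0.11  0.33 -0.12] open 0.0147 gf 4.1 tilt 0.02 q [ 0.2   0.74 -0.82  1.85  0.7   0.87  0.55]
turn -0.218 rad (1.7 rows); then tool dx 0.0007 dy -0.0040 dz 0.0018
time: 19.47
tool_pos: [0.5278, 0.0994, 0.2016]
tcp_rot: [-0.0, -0.068, 0.998, -0.001]
force: [-2.2, -3.1, 3.0]
opening: 0.0182
grasp_force: 4.7
t=19.47 pos [0.5278 0.0994 0.2016] head -172.2 F [-2.18 -3.1   3.04] T [-0.48  0.27 -0.18] open 0.0182 gf 4.7 tilt 0.1 q [ 0.23  0.75 -0.87  1.85  0.73  0.89  0.71]
turn -0.230 rad (1.8 rows); then tool dx 0.0019 dy -0.0040 dz 0.0016
170 ####..####################...#######........................
171 ####..###################.....######........................
172 #########################.....######........................
173 #########################......#####........................
174 ##############.###..#####.....###.......3433333.............
175 .############..##...###
[... 897 characters left out ...]
..44455655555544345556666665544443455555554.......
190 ............43456556665544455666666554444554444555555.......
191 ............334455555554445666665554444556555444555554......
192 .............33444444444445555554445455565655445555555......
193 .............333333333344455544444555555565555555555554.....
194 ..............333333333334444445555566556566655555555554....
195 ..............3333333333344455556555555666655555555555544...
196 ...............3333333333445555555566656666666665655555544..
197 ...............33.3333334455555565566666666666666665555554..
198 ...............3333333433455555556655666666666666666555554..
199 ................3333333334555555555666666666666666665555554.
```

```bash
python3 -m creep '[{"grip":0,"translation":[0,0.0003,0],"turn":-0.05},{"grip":0,"translation":[0,0.0003,0],"turn":-0.05},{"grip":0,"translation":[0,0,0.0005],"turn":-0.05},{"grip":0,"translation":[0,0,0.0005],"turn":-0.04},{"grip":0,"translation":[0,0,0],"turn":0}]' 4;python3 go.py .5275 .0950 .2 201; python3 asc.py scene s10 278 170 30 30
```

```text
time: 19.93
tool_pos: [0.5265, 0.0996, 0.2008]
tcp_rot: [-0.001, -0.162, 0.987, -0.001]
force: [-5.8, -4.4, 9.2]
opening: 0.0225
grasp_force: 9.6
t=19.93 pos [0.5265 0.0996 0.2008] head -161.3 F [-5.75 -4.43  9.22] T [-0.91  1.07 -0.42] open 0.0225 gf 9.6 tilt 0.23 q [ 0.25  0.77 -0.91  1.85  0.77  0.92  0.86]
turn -0.041 rad (0.3 rows); then tool dx 0.0007 dy -0.0047 dz 0.0008
170 #######.......................
171 ..####........................
172 ...###........................
173 ...###........................
174 ...##....34333334.............
175 #..#..3333333334445...........
176 .....333333334445566..........
177 ..333443334345555665..........
178 .3344443333455666565..........
179 .3344443444556666665..........
180 .3334444445566656665..........
181 ..334444566556665655..........
182 .33344456665666665444.........
183 333334455656666655444.........
184 333344455666666654455.........
185 333334556666556654455.........
186 3333455666655555554544........
187 4444556666654455554554........
188 4455666665543345655555........
189 45566665544444455555555.......
190 45666554444555444555554.......
191 556554444555555445555554......
192 455444455555555445555555......
193 4444555556565555555555554.....
194 44555655555566655555555554....
195 455655556566666566565555554...
196 4555555556666666666655555544..
197 4555566666666666666665555554..
198 45566566666666666666655555544.
199 45556556666666666666655555554.
```

```bash
python3 -m creep '[{"grip":50,"translation":[0,0,0],"turn":0},{"grip":50,"translation":[0,0,0],"turn":0},{"grip":50,"translation":[0,0,-0.015],"turn":0},{"grip":50,"translation":[0,0,-0.03],"turn":0},{"grip":50,"translation":[0,0,-0.03],"turn":0},{"grip":50,"translation":[0.02,-0.03,-0.01],"turn":0},{"grip":50,"translation":[0.02,-0.03,0],"turn":0},{"grip":50,"translation":[0.02,-0.035,0],"turn":0},{"grip":50,"translation":[0.02,-0.035,0],"turn":0},{"grip":30,"translation":[0,-0.035,0],"turn":0},{"grip":0,"translation":[0,-0.03,0],"turn":0}]' 4;python3 go.py .5275 .0950 .2 201;python3 asc.py top t11 232 186 64 56 ;python3 asc.py scene s11 248 166 60 32 2
```

```text
time: 20.9
tool_pos: [0.5148, -0.1126, 0.2855]
tcp_rot: [0.0, -0.161, 0.987, -0.001]
force: [1.6, -0.0, 0.1]
opening: 0.0329
grasp_force: 0.0
t=20.90 pos [ 0.5148 -0.1126  0.2855] head -161.4 F [ 1.6  -0.02  0.12] T [ 0.12 -0.2   0.05] open 0.0329 gf 0.0 tilt 0.11 q [ 0.73  0.67 -1.04  1.78  0.65  1.08  1.35]
turn -0.043 rad (0.3 rows); then tool dx -0.0862 dy 0.1893 dz 0.0855
186 ...................444444445555555555555555555555554544444......
187 ...................4444444555555555555555555555555555444444.....
188 ..................44444444555555555555555555555555555444444.....
189 ..................444444455555555555555555555555555545444444....
190 .................44444444555555555555555555555555555554444444...
191 ................444444444445555566644555555555555555554444444...
192 ...............34444444455566655666545555555555555555554444443..
193 ...............3444444456666654566655555545555555555555444444455
194 ..............33444444456665555666655665555555555555555444455666
195 #.............34444455556666666666656666665555555555555444456666
196 ...#.........3334445666666
[... 3483 characters left out ...]
............4.34343344566666666666666666..........
178 .......................4.33343444566555666666666665.........
180 ......................444334.333456665666666566665..........
182 ...................5555555545444455666666666666654..........
184 ................66655554554555555566665666666654445.........
186 .............666666666666666655555566666665456554554........
188 ............6666666666666666666666666665444445555555........
190 ............66666666666666666666665544445555444556555.......
192 .............55555555566555555444445556666665545555555......
194 ..............444444444444444555566666666666665665555555....
196 ...............4455555555555555556666666666666666666555554..
```

```bash
python3 - <<'E'
from lidfit import *
from arc import tcp
T=[(242,203.5),(240,208),(239,211),(238.5,216),(239,220),(240.5,224.5),(243,229),(246.5,232.7),(251,235.8),(257,238.4),(262,239.3),(287,214.5),(287.5,218),(287,222),(285.5,226),(284,230),(281,233),(276,237),(271,239)]
S=[(260,190),(261,186.5),(264,184),(268,182),(260.5,192),(292.5,175.3),(297,177),(285,175.6)]
for bt in([(261.8,211.8),(256.2,235.8)],):
    o,B=fit(T,S,bt)
    print(proj("top",o+B@np.array([.07,0,-.004])),"key obs 266.3,191.5; notch",proj("top",c+h["H"]@np.array([.058,0,0])))
cc=c+M@np.array([-.002,0.001,0])
for p in(0,5,10,15,20,25,30,35):
    P,hd=tcp(p,.022,.034,True,cc);print(p,P.round(4),hd.round(1))
E
python3 go.py .539 .092 .21 170
```

```text
[ 0.5387  0.0956  0.1846 -0.0356  0.6071  0.0466] rms 0.5550963387108361
[ 0.2  0.5  0.4  0.3  0.2  0.1 -0.1 -0.1  0.1  0.   0.1  0.1 -0.2 -0.1
  0.2 -0.3  0.2 -0.1 -0.2  1.7  0.1 -0.2 -0.   2.  -0.3  0.6 -0.7  0.5
  0.1  0.6 -0.3 -0.3]
seat in mouth [-0.0001  0.0027  0.0037] key in mouth [ 0.0475 -0.0238  0.0002] to notch 0.024690272299226892 angle 0.08570952877877122 key phi from notch -29.12516893135426
[[269.2781 190.0154]] key obs 266.3,191.5; notch [[257.4929 193.5038]]
0 [0.5381 0.0934 0.2075] 165.7
5 [0.5385 0.095  0.2074] 171.7
10 [0.5387 0.0967 0.2073] 177.7
15 [0.5388 0.0984 0.2071] 183.6
20 [0.5388 0.1001 0.2069] 189.4
25 [0.5386 0.1017 0.2065] 195.1
30 [0.5383 0.1034 0.2061] 200.7
35 [0.5379 0.1049 0.2057] 206.1
t=21.00 pos [ 0.5162 -0.1156  0.2845] head -161.9 F [-0.88  0.34  0.13] T [ 0.04 -0.09 -0.03] open 0.0249 gf 0.0 tilt 0.14 q [ 0.73  0.67 -1.03  1.77  0.66  1.08  1.35]
turn 0.490 rad (3.9 rows); then tool dx 0.0136 dy 0.2084 dz 0.0745
```

```bash
python3 -m creep '[{"grip":40,"translation":[0,0,0],"turn":0.12},{"grip":40,"translation":[0,0,0],"turn":0.12},{"grip":40,"translation":[0,0,0],"turn":0.12},{"grip":40,"translation":[0,0,0],"turn":0.12},{"grip":40,"translation":[0,0.02,0],"turn":0},{"grip":40,"translation":[0.003,0.035,0],"turn":0},{"grip":40,"translation":[0.003,0.035,0],"turn":0},{"grip":40,"translation":[0.003,0.035,0],"turn":0},{"grip":40,"translation":[0.003,0.035,0],"turn":0},{"grip":40,"translation":[0.003,0.03,0],"turn":0},{"grip":40,"translation":[0,0.02,0],"turn":0},{"grip":40,"translation":[0,0,0],"turn":0},{"grip":40,"translation":[0,0,0],"turn":0},{"grip":40,"translation":[0,0,0],"turn":0}]' 4;python3 go.py .538 .096 .208 170
```

```text
time: 22.17
tool_pos: [0.5318, 0.0998, 0.2851]
tcp_rot: [0.0, 0.076, 0.997, -0.0]
force: [-0.2, -0.1, -0.1]
opening: 0.0353
grasp_force: 0.0
t=22.17 pos [0.5318 0.0998 0.2851] head 171.2 F [-0.18 -0.11 -0.14] T [-0.   -0.11 -0.04] open 0.0353 gf 0.0 tilt 0.05 q [ 0.24  0.64 -0.88  1.74  0.56  1.03  0.58]
turn 0.022 rad (0.2 rows); then tool dx -0.0068 dy -0.0027 dz 0.0771
```

```bash
python3 -m creep '[{"grip":40,"translation":[-0.007,-0.0027,0.01],"turn":0.02},{"grip":40,"translation":[0,0,0.02],"turn":0},{"grip":40,"translation":[0,0,0.02],"turn":0},{"grip":40,"translation":[0,0,0.015],"turn":0},{"grip":35,"translation":[0,0,0.009],"turn":0},{"grip":25,"translation":[0,0,0.003],"turn":0},{"grip":25,"translation":[0,0,0],"turn":0},{"grip":25,"translation":[0,0,0],"turn":0},{"grip":25,"translation":[0,0,0],"turn":0}]' 4;python3 go.py .538 .096 .208 170
```

```text
time: 22.92
tool_pos: [0.539, 0.0968, 0.209]
tcp_rot: [0.001, 0.086, 0.996, 0.0]
force: [0.0, -0.5, 0.2]
opening: 0.0219
grasp_force: 0.0
t=22.92 pos [0.539  0.0968 0.209 ] head 170.1 F [ 0.04 -0.53  0.16] T [ 0.02 -0.13 -0.06] open 0.0219 gf 0.0 tilt 0.1 q [ 0.2   0.73 -0.8   1.82  0.67  0.88  0.48]
turn 0.002 rad (0.0 rows); then tool dx 0.0008 dy -0.0010 dz 0.0010
```

```bash
python3 -m creep '[{"grip":25,"translation":[0,0.0015,0],"turn":-0.05},{"grip":25,"translation":[0,0.0015,0],"turn":-0.05},{"grip":25,"translation":[0,0.0015,0],"turn":-0.05},{"grip":25,"translation":[0,0.0015,0],"turn":-0.05},{"grip":25,"translation":[0,0.0015,0],"turn":-0.05},{"grip":25,"translation":[0,0.0015,0],"turn":-0.04},{"grip":25,"translation":[0,0,0],"turn":0}]' 4;python3 go.py .538 .11 .208 200;python3 asc.py scene s12 278 174 30 26 2
```

```text
time: 23.5
tool_pos: [0.539, 0.1022, 0.209]
tcp_rot: [-0.0, -0.059, 0.998, -0.003]
force: [-1.2, -6.5, 5.5]
opening: 0.0222
grasp_force: 3.6
t=23.50 pos [0.539  0.1022 0.209 ] head -173.3 F [-1.24 -6.51  5.46] T [-1.42  0.09 -0.11] open 0.0222 gf 3.6 tilt 0.37 q [ 0.22  0.76 -0.87  1.81  0.72  0.93  0.71]
turn -0.232 rad (1.9 rows); then tool dx -0.0017 dy 0.0077 dz 0.0010
174 ...#######....................
176 ###....##.3333333344..........
178 ##.344333333333455555.........
180 ##.34444444445555665..........
182 ##.334444555555665544.........
184 #..334444556666665445.........
186 3333344556665445654554........
188 4444556655544334555555........
190 56665544445555544455554.......
192 444445555566655544555555......
194 45556655566566655555555554....
196 5555556656666666665655555544..
198 55566566666666666666655555544.
```

```bash
python3 -m creep '[{"grip":25,"translation":[0,0.002,-0.0005],"turn":-0.03},{"grip":25,"translation":[0,0.002,-0.0005],"turn":-0.03},{"grip":25,"translation":[0,0.002,-0.0005],"turn":-0.03},{"grip":25,"translation":[0,0,0],"turn":0}]' 4;python3 go.py .538 .11 .208 200;python3 asc.py scene s13 248 170 60 26 2
```

```text
time: 23.88
tool_pos: [0.5382, 0.1073, 0.2103]
tcp_rot: [-0.0, -0.103, 0.995, -0.004]
force: [-0.9, -7.2, 3.8]
opening: 0.0321
grasp_force: 4.3
t=23.88 pos [0.5382 0.1073 0.2103] head -168.2 F [-0.86 -7.18  3.78] T [-1.8  -0.01 -0.11] open 0.0321 gf 4.3 tilt 0.45 q [ 0.22  0.76 -0.89  1.81  0.74  0.95  0.78]
turn -0.143 rad (1.1 rows); then tool dx -0.0008 dy 0.0026 dz 0.0023
170 .....######.###################....######...................
172 ......####################.#####....#####...................
174 .......#############...##...#####..#####....................
176 .......##########################.3333333333333445..........
178 ...........######################.44443333333455665.........
180 ...............##################.34444344455565655.........
182 ....................#############.33444444565566544.........
184 .................333....########.333443456666566544.........
186 ..............4443333434333...3333334456665444565554........
188 ............5555444455555555544345566655543344455555........
190 ............44443344444444444444555544444555544445554.......
192 .............33333333443443444444445455565565544455554......
194 ..............333.33333333343444445655555666655555555554....
```

```bash
python3 -m creep '[{"grip":28,"translation":[0,0,0],"turn":0},{"grip":28,"translation":[0,0,0],"turn":0},{"grip":28,"translation":[0,0,0],"turn":0}]' 30;python3 go.py .538 .11 .208 200;python3 asc.py scene s14 248 170 60 26 2
```

```text
time: 24.18
tool_pos: [0.5387, 0.104, 0.2102]
tcp_rot: [-0.001, -0.101, 0.995, -0.007]
force: [-0.2, -12.9, 7.1]
opening: 0.0247
grasp_force: 6.8
t=24.18 pos [0.5387 0.104  0.2102] head -168.4 F [ -0.16 -12.89   7.05] T [-2.81 -0.11 -0.16] open 0.0247 gf 6.8 tilt 0.75 q [ 0.22  0.76 -0.89  1.81  0.74  0.95  0.78]
turn -0.147 rad (1.2 rows); then tool dx -0.0014 dy 0.0058 dz 0.0022
170 .....#####..###################....#####....................
172 .....##########################....#####....................
174 ......##############..##...#####...#####....................
176 ......###########################.33...333333334444.........
178 .........########################.44443333334455555.........
180 .............####################.34444344455656555.........
182 ..................###############.34444444566566544.........
184 .................33...#######....333444456665555544.........
186 ..............44444344433.....3333334566665444565544........
188 ............5555444455555555544445566665544344455555........
190 ............44443344444444444444555544444555544455554.......
192 .............33333333333344444344444555556555554455555......
194 ..............333333333333333444555555556656655555555554....
```

```bash
python3 - <<'E'
from arc import *
cc=c+M@np.array([-.001,0.001,0])
for p in(5,15,25,32): print(p,*[x.round(4) for x in tcp(p,0,.034,True,cc)])
E
python3 -m creep '[{"grip":40,"translation":[0,-0.004,0],"turn":0},{"grip":40,"translation":[0,-0.004,0],"turn":0.05},{"grip":40,"translation":[0,-0.002,0],"turn":0.05},{"grip":40,"translation":[0,0,0],"turn":0.05},{"grip":40,"translation":[0,0,0],"turn":0}]' 40;python3 go.py .528 .096 .206 178
```

```text
5 [0.5204 0.0976 0.1951] 171.7162
15 [0.5204 0.0972 0.1952] 183.6158
25 [0.5204 0.0968 0.1952] 195.1371
32 [0.5205 0.0965 0.1953] 202.8888
time: 24.65
tool_pos: [0.5404, 0.1019, 0.2106]
tcp_rot: [0.001, -0.028, 1.0, 0.0]
force: [-0.1, 0.4, -0.1]
opening: 0.0353
grasp_force: 0.0
t=24.65 pos [0.5404 0.1019 0.2106] head -176.8 F [-0.1   0.38 -0.1 ] T [ 0.09 -0.17  0.06] open 0.0353 gf 0.0 tilt 0.11 q [ 0.22  0.75 -0.86  1.81  0.71  0.92  0.67]
turn 0.091 rad (0.7 rows); then tool dx 0.0122 dy -0.0064 dz 0.0046
```

```bash
python3 go.py .5215 .098 .199 175; python3 -m creep '[{"grip":40,"translation":[0.009,-0.002,0.002],"turn":0.07},{"grip":40,"translation":[0.009,-0.002,0.005],"turn":0.07},{"grip":30,"translation":[0,0,0.005],"turn":0},{"grip":20,"translation":[0,0,0],"turn":0},{"grip":20,"translation":[0,0,0],"turn":0},{"grip":20,"translation":[0,0,0],"turn":0}]' 40;python3 go.py .5215 .098 .199 175
```

```text
t=24.65 pos [0.5404 0.1019 0.2106] head -176.8 F [-0.1   0.38 -0.1 ] T [ 0.09 -0.17  0.06] open 0.0353 gf 0.0 tilt 0.11 q [ 0.22  0.75 -0.86  1.81  0.71  0.92  0.67]
turn 0.144 rad (1.1 rows); then tool dx 0.0185 dy -0.0056 dz 0.0116
time: 25.15
tool_pos: [0.5225, 0.0983, 0.198]
tcp_rot: [0.0, 0.04, 0.999, 0.001]
force: [-0.3, 0.7, 1.3]
opening: 0.0178
grasp_force: 0.7
t=25.15 pos [0.5225 0.0983 0.198 ] head 175.4 F [-0.26  0.69  1.27] T [0.32 0.   0.04] open 0.0178 gf 0.7 tilt 0.09 q [ 0.2   0.74 -0.81  1.87  0.71  0.85  0.52]
turn 0.007 rad (0.1 rows); then tool dx 0.0010 dy -0.0004 dz -0.0010
```

Centred and loosely straddling. Turn in place.

```bash
python3 -m creep '[{"grip":20,"translation":[0,0,0],"turn":-0.06},{"grip":20,"translation":[0,0,0],"turn":-0.06},{"grip":20,"translation":[0,0,0],"turn":-0.06},{"grip":20,"translation":[0,0,0],"turn":-0.06},{"grip":20,"translation":[0,0,0],"turn":-0.06},{"grip":20,"translation":[0,0,0],"turn":0}]' 40;python3 go.py .5205 .097 .199 195;python3 asc.py scene s15 278 174 30 22 2;python3 -m creep '[{"grip":20,"translation":[0,0,0],"turn":-0.06},{"grip":20,"translation":[0,0,0],"turn":-0.06},{"grip":20,"translation":[0,0,0],"turn":0}]' 40;python3 go.py .5205 .097 .199 195;python3 asc.py scene s16 278 174 30 22 2
```

```text
time: 25.65
tool_pos: [0.5216, 0.0978, 0.1979]
tcp_rot: [-0.001, -0.11, 0.994, 0.0]
force: [-2.6, 1.0, 2.6]
opening: 0.0178
grasp_force: 8.8
t=25.65 pos [0.5216 0.0978 0.1979] head -167.4 F [-2.59  1.03  2.62] T [ 0.14  0.48 -0.27] open 0.0178 gf 8.8 tilt 0.08 q [ 0.24  0.76 -0.89  1.87  0.76  0.89  0.76]
turn -0.042 rad (0.3 rows); then tool dx 0.0013 dy -0.0005 dz -0.0011
174 ##.344343333334345............
176 ..344444334445556665..........
178 3.344454445556666665..........
180 .3334555666566666655..........
182 333345666656666665445.........
184 333455655566665555555.........
186 4455556666665544556554........
188 5566666665544444455555........
190 66666555444555554455554.......
192 555444455556555555555554......
194 45555565555566655555555554....
time: 25.95
tool_pos: [0.521, 0.0977, 0.1985]
tcp_rot: [-0.001, -0.167, 0.986, 0.0]
force: [-7.2, 0.5, 9.5]
opening: 0.0182
grasp_force: 43.3
t=25.95 pos [0.521  0.0977 0.1985] head -160.8 F [-7.23  0.52  9.53] T [-0.12  1.37 -1.24] open 0.0182 gf 43.3 tilt 0.13 q [ 0.26  0.77 -0.92  1.87  0.78  0.91  0.86]
turn 0.073 rad (0.6 rows); then tool dx 0.0006 dy -0.0006 dz -0.0005
174 ..#.333334333444555...........
176 ..33444434445566666...........
178 3334444445666666665...........
180 33334445666666666544..........
182 333345666666666665555.........
184 333345556666554566555.........
186 4445566666655434455554........
188 5566666655444444334555........
190 66666554444555555555554.......
192 554444555555655555555555......
194 45555555655656655555555554....
```

```bash
python3 -m creep '[{"grip":50,"translation":[0,0,0],"turn":0},{"grip":50,"translation":[0,0,0],"turn":0},{"grip":50,"translation":[0,0,-0.02],"turn":0},{"grip":50,"translation":[0,0,-0.03],"turn":0},{"grip":50,"translation":[0,0,-0.03],"turn":0},{"grip":40,"translation":[0.02,-0.03,-0.01],"turn":0},{"grip":40,"translation":[0.02,-0.035,0],"turn":0},{"grip":40,"translation":[0.02,-0.035,0],"turn":0},{"grip":40,"translation":[0.02,-0.035,0],"turn":0},{"grip":40,"translation":[0,-0.035,0],"turn":0},{"grip":40,"translation":[0,-0.03,0],"turn":0}]' 40;python3 go.py .5275 .0950 .2 201;python3 asc.py top t17 232 186 64 56 ;python3 asc.py scene s17 248 166 60 32 2
```

```text
time: 26.92
tool_pos: [0.5128, -0.1221, 0.2877]
tcp_rot: [0.0, -0.166, 0.986, -0.001]
force: [0.7, 0.3, 0.2]
opening: 0.0353
grasp_force: 0.0
t=26.92 pos [ 0.5128 -0.1221  0.2877] head -160.8 F [0.74 0.25 0.15] T [ 0.15 -0.17  0.03] open 0.0353 gf 0.0 tilt 0.17 q [ 0.75  0.67 -1.05  1.77  0.66  1.09  1.37]
turn -0.032 rad (0.3 rows); then tool dx -0.0915 dy 0.1974 dz 0.0877
186 ...................434444444555555555555555555555555544444......
187 ...................4444444555555555555555555555555554444444.....
188 ..................44444444555555555555555555555555555544444.....
189 ..................444444555555555555555555555555555555444444....
190 .................44444444554555545555555555555555555554444444...
191 ................444444444445556444455555555555555555554444444...
192 ...............33444444455556665445555555555555555555544444443..
193 ...............3444444456666666545655555544555555555555444444455
194 ..............33444444456655666556666665555555555555555444455566
195 #.............33444456555555666555566666665555555555555444456666
196 ...#.........3334445665666666
[... 3480 characters left out ...]
.........444444444444455665566666666666...........
178 ....................44444444444445555566666666666...........
180 ....................444444444444445655566666666655..........
182 ...................44444444444445456666666666665555.........
184 ................55555555555555555555655666665556665.........
186 .............666666555656555656665566666665544556655........
188 ...........66666566666666666666666666665444444445555........
190 ...........666666666666666666666665544445566655545555.......
192 ............556665665566665555544444556665656565555555......
194 ..............444445444444445455566666666666666665555555....
196 ...............4444455555555555566666666666666666666655554..
```

```bash
python3 go.py .521 .098 .286 190;python3 -m creep '[{"grip":40,"translation":[0,0,0],"turn":0.08},{"grip":40,"translation":[0,0.01,0],"turn":0.08},{"grip":40,"translation":[-0.008,0.035,0],"turn":0},{"grip":40,"translation":[-0.008,0.035,0],"turn":0},{"grip":40,"translation":[-0.008,0.035,0],"turn":0},{"grip":40,"translation":[-0.008,0.035,0],"turn":0},{"grip":40,"translation":[-0.008,0.035,0],"turn":0},{"grip":40,"translation":[-0.005,0.025,0],"turn":0},{"grip":40,"translation":[0,0.01,0],"turn":0},{"grip":40,"translation":[0,0,0],"turn":0},{"grip":40,"translation":[0,0,0],"turn":0},{"grip":40,"translation":[0,0,0],"turn":0}]' 40;python3 go.py .521 .098 .2 190
```

```text
t=27.02 pos [ 0.5142 -0.1249  0.2867] head -161.3 F [-1.38 -0.68 -0.11] T [ 0.1  -0.16  0.02] open 0.0348 gf 0.0 tilt 0.18 q [ 0.75  0.68 -1.05  1.77  0.66  1.09  1.37]
turn 0.152 rad (1.2 rows); then tool dx -0.0454 dy 0.2183 dz 0.0007
time: 28.02
tool_pos: [0.5176, 0.1041, 0.2873]
tcp_rot: [-0.0, -0.088, 0.996, -0.001]
force: [0.3, -0.7, -0.6]
opening: 0.0352
grasp_force: 0.0
t=28.02 pos [0.5176 0.1041 0.2873] head -170.0 F [ 0.31 -0.75 -0.58] T [ 0.11 -0.15 -0.01] open 0.0352 gf 0.0 tilt 0.13 q [ 0.28  0.65 -0.97  1.77  0.61  1.06  0.83]
turn 0.001 rad (0.0 rows); then tool dx -0.0022 dy -0.0066 dz 0.0873
```

```bash
python3 -m creep '[{"grip":40,"translation":[-0.002,-0.0065,0.02],"turn":0},{"grip":40,"translation":[0,0,0.025],"turn":0},{"grip":40,"translation":[0,0,0.02],"turn":0},{"grip":40,"translation":[0,0,0.013],"turn":0},{"grip":35,"translation":[0,0,0.007],"turn":0},{"grip":22,"translation":[0,0,0.002],"turn":0},{"grip":22,"translation":[0,0,0],"turn":0},{"grip":22,"translation":[0,0,0],"turn":0}]' 40;python3 go.py .521 .098 .2 190
python3 -m creep '[{"grip":22,"translation":[0,0,0],"turn":-0.06},{"grip":22,"translation":[0,0,0],"turn":-0.06},{"grip":22,"translation":[0,0,0],"turn":-0.06},{"grip":22,"translation":[0,0,0],"turn":-0.06},{"grip":22,"translation":[0,0,0],"turn":0}]' 40;python3 go.py .521 .098 .2 190;python3 asc.py scene s18 278 174 30 22 2
```

```text
time: 28.68
tool_pos: [0.5211, 0.0999, 0.2013]
tcp_rot: [0.001, -0.088, 0.996, -0.0]
force: [0.2, 0.0, -0.7]
opening: 0.0193
grasp_force: 0.5
t=28.68 pos [0.5211 0.0999 0.2013] head -169.9 F [ 0.22  0.05 -0.68] T [ 0.01 -0.15 -0.02] open 0.0193 gf 0.5 tilt 0.07 q [ 0.24  0.75 -0.89  1.87  0.75  0.89  0.73]
turn 0.002 rad (0.0 rows); then tool dx 0.0004 dy -0.0019 dz 0.0013
time: 29.1
tool_pos: [0.5204, 0.0995, 0.2021]
tcp_rot: [-0.0, -0.206, 0.979, -0.001]
force: [-2.2, -2.2, 5.7]
opening: 0.0195
grasp_force: 34.3
t=29.10 pos [0.5204 0.0995 0.2021] head -156.2 F [-2.18 -2.24  5.74] T [-0.57  0.58 -1.05] open 0.0195 gf 34.3 tilt 0.08 q [ 0.27  0.77 -0.95  1.87  0.79  0.93  0.93]
turn 0.241 rad (1.9 rows); then tool dx -0.0003 dy -0.0016 dz 0.0021
174 #........433334445............
176 .3.34443334445556665..........
178 .3333444455565666655..........
180 .3333445566666666655..........
182 .33334566555566556655.........
184 .33334555566665444555.........
186 .445555666665444333454........
188 4566666655444455543455........
190 45565544445555555554454.......
192 444445555555555555555555......
194 44556665556666655555555554....
```

```bash
python3 -m creep '[{"grip":25,"translation":[0,0,0],"turn":-0.05},{"grip":25,"translation":[0,0,0],"turn":-0.06},{"grip":25,"translation":[0,0,0],"turn":-0.06},{"grip":25,"translation":[0,0,0],"turn":-0.06},{"grip":25,"translation":[0,0,0],"turn":0}]' 40;python3 go.py .521 .098 .2 190;python3 asc.py scene s19 278 174 30 22 2
```

```text
time: 29.57
tool_pos: [0.5202, 0.0986, 0.203]
tcp_rot: [-0.001, -0.316, 0.949, -0.002]
force: [-5.7, -4.5, 15.4]
opening: 0.0223
grasp_force: 47.2
t=29.57 pos [0.5202 0.0986 0.203 ] head -143.2 F [-5.68 -4.47 15.42] T [-1.27  1.23 -1.49] open 0.0223 gf 47.2 tilt 0.21 q [ 0.29  0.79 -1.01  1.87  0.82  0.97  1.12]
turn 0.468 rad (3.7 rows); then tool dx -0.0007 dy -0.0007 dz 0.0030
174 ###..##.33433444555...........
176 ######..334455566665..........
178 #######.345666666565..........
180 #######.456556666655..........
182 #######34556666665555.........
184 ######..5566666544445.........
186 3.....456666554333333.........
188 5544455555544455543444........
190 44444444444555555555544.......
192 443444445565555555555555......
194 43444444556566555555555554....
```

```bash
python3 -m creep '[{"grip":50,"translation":[0,0,0],"turn":0},{"grip":50,"translation":[0,0,0],"turn":0},{"grip":50,"translation":[0,0,-0.02],"turn":0},{"grip":50,"translation":[0,0,-0.03],"turn":0},{"grip":50,"translation":[0,0,-0.03],"turn":0},{"grip":40,"translation":[0.02,-0.03,-0.01],"turn":0.05},{"grip":40,"translation":[0.02,-0.03,0],"turn":0.05},{"grip":40,"translation":[0.02,-0.03,0],"turn":0.05},{"grip":40,"translation":[0.01,-0.035,0],"turn":0.05},{"grip":40,"translation":[0,-0.035,0],"turn":0.05},{"grip":40,"translation":[0,-0.03,0],"turn":0.05}]' 40;python3 go.py .5275 .0950 .2 201;python3 asc.py top t20 232 186 64 56 ;python3 asc.py scene s20 248 166 60 32 2
```

```text
time: 30.53
tool_pos: [0.5571, -0.1052, 0.2914]
tcp_rot: [0.001, -0.171, 0.985, -0.001]
force: [0.2, 0.6, 0.0]
opening: 0.035
grasp_force: 0.0
t=30.53 pos [ 0.5571 -0.1052  0.2914] head -160.3 F [0.19 0.6  0.03] T [ 0.12 -0.26  0.03] open 0.0350 gf 0.0 tilt 0.11 q [ 0.67  0.72 -1.03  1.66  0.67  1.16  1.38]
turn -0.023 rad (0.2 rows); then tool dx -0.0441 dy 0.1975 dz 0.0914
186 ...................444444445555555555555555555555555554444......
187 ...................3444444445555555555555555555555554544444.....
188 ..................44444454445555555555555555555555555544444.....
189 ..................444445555445555555555555555555555555444444....
190 .................44444456665445555555555555555555555554444444...
191 ................444444445666555444455555555555555555555444444...
192 ...............34444444356675554444555555555555555555554444443..
193 ...............3444444446666555555555555545555555555555444444455
194 ..............33444444445677667667665555555555555555555444455566
195 #.............34444446666777766666666666665555555555555444456666
196 ...#.........333444666666777
[... 3481 characters left out ...]
.........4444444444444444555566666666.............
178 ....................444444444444444555556666666666..........
180 ....................4444444444444444555556666666666.........
182 ...................44444444444444444555566666666665.........
184 ................665555555555555555565666655666766665........
186 .............666665555555555555555555555666666655555........
188 ............6666666666666666666666666666666665554445........
190 ............66666666666666666666666666666655555554444.......
192 ............566666666666666666666666655566656666555445......
194 ..............455555666666665555555666666666666655555555....
196 ..............34444445554555555556666666666666666666655554..
```

Run:
```python
from lidfit import *
T=[(242,202.5),(240,208),(239,211.5),(238.7,216),(239.3,221),(240.7,224.5),(243,229),(246.5,232.7),(251,235.8),(257,238.6),(262,239.5),(287,213.5),(287.5,217),(287,221),(285.5,226),(284.3,229),(281,233),(276,236.8),(271,239),(250,196.5)]
S=[(259.8,190),(261,186),(264,184),(268,182),(260,192),(295,176),(298,179),(300,184)]
fit(T,S,[(260.3,210.3),(261.8,234.3)])
fit(T,S[:6],[(260.3,210.3),(261.8,234.3)],[None,(267,173.7)])
```

```text
[0.5405 0.0949 0.1796 0.0446 0.5203 0.2551] rms 0.4846967384266408
[-0.5  0.2  0.2  0.3  0.1  0.3  0.   0.1  0.3  0.   0.   0.4  0.2  0.2
  0.3 -0.1 -0.  -0.1 -0.3  0.7  0.8 -0.8 -0.4 -0.   1.6 -0.5  0.6 -0.6
 -0.1 -0.9 -0.1  0.5  0.4]
seat in mouth [-0.0009  0.003  -0.0016] key in mouth [ 0.0517 -0.0091 -0.0094] to notch 0.013308579454440302 angle 0.022302909853705602 key phi from notch -12.921572494937086
[0.5403 0.0949 0.1812 0.0441 0.5362 0.2498] rms 0.45443408847363737
[-0.4  0.3  0.3  0.3  0.2  0.3 -0.   0.1  0.2 -0.1 -0.1  0.4  0.2  0.3
  0.3 -0.1 -0.  -0.2 -0.4  0.7  0.9 -0.7 -0.3  0.1  1.6 -0.1 -0.2 -0.6
 -0.3  0.7 -0.2 -0.   0.4]
seat in mouth [-0.0004  0.0026 -0.    ] key in mouth [ 0.0523 -0.0098 -0.0071] to notch 0.012225614709770845 angle 0.02542537556262028 key phi from notch -13.306396000169459
```

```bash
python3 -m creep '[{"grip":45,"translation":[0,0,0],"turn":0.12},{"grip":45,"translation":[0,0,0],"turn":0.12},{"grip":45,"translation":[0,0,0],"turn":0.12},{"grip":45,"translation":[0,0,0],"turn":0.12},{"grip":45,"translation":[0,0.01,0],"turn":0.12},{"grip":45,"translation":[0,0,0],"turn":0}]' 20;python3 go.py .5503 .2316 .29 165.7
```

```text
time: 31.13
tool_pos: [0.5579, -0.0892, 0.2918]
tcp_rot: [0.001, 0.125, 0.992, 0.001]
force: [-0.9, 0.7, 0.3]
opening: 0.0397
grasp_force: 0.0
t=31.13 pos [ 0.5579 -0.0892  0.2918] head 165.6 F [-0.94  0.66  0.32] T [ 0.03 -0.14  0.03] open 0.0397 gf 0.0 tilt 0.15 q [ 0.57  0.66 -0.87  1.66  0.56  1.08  0.85]
turn -0.001 rad (0.0 rows); then tool dx 0.0867 dy 0.3090 dz 0.0018
```

```bash
python3 -m creep '[{"grip":45,"translation":[0.005,0.018,0],"turn":0},{"grip":45,"translation":[0.01,0.036,0],"turn":0},{"grip":45,"translation":[0.01,0.036,0],"turn":0},{"grip":45,"translation":[0.01,0.036,0],"turn":0},{"grip":45,"translation":[0.01,0.036,0],"turn":0},{"grip":45,"translation":[0.01,0.036,0],"turn":0},{"grip":45,"translation":[0.01,0.036,0],"turn":0},{"grip":45,"translation":[0.01,0.036,0],"turn":0},{"grip":45,"translation":[0.008,0.026,0],"turn":0},{"grip":45,"translation":[0.003,0.012,0],"turn":0},{"grip":45,"translation":[0,0,0],"turn":0},{"grip":45,"translation":[0,0,0],"turn":0},{"grip":45,"translation":[0,0,0],"turn":0}]' 20;python3 go.py .5503 .2316 .2133 165.7
```

```text
time: 32.22
tool_pos: [0.5518, 0.2244, 0.2903]
tcp_rot: [0.0, 0.127, 0.992, -0.001]
force: [0.3, -0.8, -0.2]
opening: 0.0398
grasp_force: 0.0
t=32.22 pos [0.5518 0.2244 0.2903] head 165.5 F [ 0.27 -0.8  -0.17] T [-0.02 -0.23  0.01] open 0.0398 gf 0.0 tilt 0.14 q [-0.02  0.69 -0.82  1.57  0.55  1.12  0.34]
turn -0.004 rad (0.0 rows); then tool dx 0.0032 dy 0.0066 dz 0.0770
```

```bash
python3 -m creep '[{"grip":45,"translation":[0.003,0.0065,0.015],"turn":0},{"grip":45,"translation":[0,0,0.025],"turn":0},{"grip":45,"translation":[0,0,0.02],"turn":0},{"grip":45,"translation":[0,0,0.012],"turn":0},{"grip":45,"translation":[0,0,0.005],"turn":0},{"grip":0,"translation":[0,0,0],"turn":0},{"grip":0,"translation":[0,0,0],"turn":0},{"grip":0,"translation":[0,0,0],"turn":0},{"grip":0,"translation":[0,0,0],"turn":0},{"grip":0,"translation":[0,0,0],"turn":0}]' 15;python3 go.py .5503 .2316 .2133 165.7
```

```text
time: 33.05
tool_pos: [0.5504, 0.2343, 0.2148]
tcp_rot: [0.001, 0.126, 0.992, 0.0]
force: [-0.7, -0.8, 4.2]
opening: 0.0131
grasp_force: 14.5
t=33.05 pos [0.5504 0.2343 0.2148] head 165.5 F [-0.75 -0.84  4.16] T [-0.09 -0.07 -0.08] open 0.0131 gf 14.5 tilt 0.1 q [-0.06  0.78 -0.77  1.66  0.64  0.97  0.26]
turn -0.003 rad (0.0 rows); then tool dx -0.0006 dy -0.0027 dz 0.0015
```

```bash
python3 -m creep '[{"grip":0,"translation":[0,-0.004,0],"turn":0},{"grip":0,"translation":[0,-0.006,0],"turn":0},{"grip":0,"translation":[0,-0.006,0],"turn":0},{"grip":0,"translation":[0,-0.006,0],"turn":0},{"grip":0,"translation":[0,-0.005,0],"turn":0},{"grip":0,"translation":[0,-0.004,0],"turn":0},{"grip":0,"translation":[0,0,0],"turn":0}]' 15;python3 go.py .5413 .199 .2133 165.7;python3 -m creep '[{"grip":0,"translation":[0,-0.003,0],"turn":0},{"grip":0,"translation":[0,-0.003,0],"turn":0},{"grip":0,"translation":[0,-0.002,0],"turn":0},{"grip":0,"translation":[0,0,0],"turn":0},{"grip":0,"translation":[0,0,0],"turn":0}]' 15;python3 go.py .5413 .199 .2133 165.7
```

```text
time: 33.63
tool_pos: [0.542, 0.2033, 0.2146]
tcp_rot: [0.0, 0.126, 0.992, -0.0]
force: [-0.8, -0.2, 6.7]
opening: 0.0134
grasp_force: 14.7
t=33.63 pos [0.542  0.2033 0.2146] head 165.5 F [-0.76 -0.17  6.66] T [ 0.05 -0.07 -0.14] open 0.0134 gf 14.7 tilt 0.04 q [-0.    0.76 -0.78  1.72  0.64  0.94  0.28]
turn -0.003 rad (0.0 rows); then tool dx -0.0004 dy -0.0043 dz 0.0013
time: 34.05
tool_pos: [0.5411, 0.2004, 0.2147]
tcp_rot: [0.001, 0.125, 0.992, 0.004]
force: [3.0, 9.4, -1.4]
opening: 0.0131
grasp_force: 15.0
t=34.05 pos [0.5411 0.2004 0.2147] head 165.7 F [ 2.96  9.45 -1.37] T [ 1.88 -1.   -0.1 ] open 0.0131 gf 15.0 tilt 0.52 q [ 0.01  0.75 -0.78  1.73  0.64  0.93  0.28]
turn -0.001 rad (0.0 rows); then tool dx -0.0005 dy -0.0014 dz 0.0014
```

```bash
python3 -m creep '[{"grip":0,"translation":[0,0.002,0],"turn":0.06},{"grip":0,"translation":[0,0,0],"turn":0.08},{"grip":0,"translation":[0,0,0],"turn":0.08},{"grip":0,"translation":[0,0,0],"turn":0.08},{"grip":0,"translation":[0,0,0],"turn":0.08},{"grip":0,"translation":[0,0,0],"turn":0.08},{"grip":0,"translation":[0,0,0],"turn":0}]' 20;python3 go.py .5413 .199 .2133 94;python3 -m creep '[{"grip":0,"translation":[0,0,0],"turn":0.08},{"grip":0,"translation":[0,0,0],"turn":0.08},{"grip":0,"translation":[0,0,0],"turn":0.08},{"grip":0,"translation":[0,0,0],"turn":0.08},{"grip":0,"translation":[0,0,0],"turn":0}]' 20;python3 go.py .5413 .199 .2133 94
```

```text
time: 34.63
tool_pos: [0.5414, 0.2021, 0.215]
tcp_rot: [0.001, 0.348, 0.937, 0.004]
force: [2.0, 6.4, 2.5]
opening: 0.0159
grasp_force: 23.1
t=34.63 pos [0.5414 0.2021 0.215 ] head 139.2 F [2.01 6.4  2.46] T [ 1.82 -0.79  0.4 ] open 0.0159 gf 23.1 tilt 0.46 q [-0.06  0.72 -0.66  1.73  0.55  0.88 -0.09]
turn 0.789 rad (6.3 rows); then tool dx -0.0031 dy -0.0004 dz 0.0017
time: 35.05
tool_pos: [0.5417, 0.2037, 0.2157]
tcp_rot: [0.0, 0.493, 0.87, 0.005]
force: [0.5, 8.6, 5.6]
opening: 0.0184
grasp_force: 26.0
t=35.05 pos [0.5417 0.2037 0.2157] head 121.0 F [0.46 8.58 5.63] T [ 2.14 -0.8   0.49] open 0.0184 gf 26.0 tilt 0.61 q [-0.11  0.7  -0.57  1.73  0.48  0.84 -0.35]
turn 0.471 rad (3.8 rows); then tool dx -0.0046 dy -0.0007 dz 0.0024
```

```bash
python3 -m creep '[{"grip":0,"translation":[0,0,0],"turn":0.08},{"grip":0,"translation":[0,0,0],"turn":0.08},{"grip":0,"translation":[0,0,0],"turn":0.08},{"grip":0,"translation":[0,0,0],"turn":0.08},{"grip":0,"translation":[0,0,0],"turn":0.08},{"grip":0,"translation":[0,0,0],"turn":0}]' 25;python3 go.py .5413 .199 .2133 94; python3 asc.py scene s22 285 140 50 44 2 | tail -22
```

```text
time: 35.55
tool_pos: [0.543, 0.2063, 0.2171]
tcp_rot: [-0.001, 0.655, 0.755, 0.008]
force: [0.9, 10.6, 8.6]
opening: 0.021
grasp_force: 33.2
t=35.55 pos [0.543  0.2063 0.2171] head 98.1 F [ 0.89 10.57  8.6 ] T [ 2.63 -1.12  0.54] open 0.0210 gf 33.2 tilt 0.94 q [-0.17  0.68 -0.46  1.73  0.39  0.81 -0.67]
turn 0.072 rad (0.6 rows); then tool dx -0.0072 dy -0.0022 dz 0.0038
140 ...#######....###.......#############....#########
142 .....######.####........###############.##########
144 .........############..###########################
146 ............######....#######...##....##########.#
148 ............######....#######.........############
150 ............#################..........###########
152 ............##################..........#########.
154 ............##################...........######...
156 .............################............####.....
158 ..............###############............###......
160 ...............############.......................
162 ................##########........................
164 ..................######..........................
166 ....................................#.............
168 ...............................#...............###
170 ...........................#####...........####...
172 ........................................###.......
174 ....................................###...........
176 55...............................##...............
178 5555443....555...............#....................
180 55555655666665...........#........................
182 55566666666655....................................
```

```bash
python3 -m creep '[{"grip":0,"translation":[0,0,0],"turn":0.08},{"grip":0,"translation":[0,0,0],"turn":0.08},{"grip":0,"translation":[0,0,0],"turn":0.08},{"grip":0,"translation":[0,0,0],"turn":0}]' 25;python3 go.py .5413 .199 .2133 94;python3 -m creep '[{"grip":60,"translation":[0,0,0],"turn":0},{"grip":60,"translation":[0,0,0],"turn":0},{"grip":60,"translation":[0,0,0],"turn":0},{"grip":60,"translation":[0,0,-0.02],"turn":0},{"grip":60,"translation":[0,0,-0.03],"turn":0},{"grip":60,"translation":[0,0,-0.03],"turn":0},{"grip":60,"translation":[0.03,0,0],"turn":0},{"grip":60,"translation":[0.035,0,0],"turn":0},{"grip":60,"translation":[0.035,0,0],"turn":0},{"grip":60,"translation":[0.035,0,0],"turn":0},{"grip":60,"translation":[0.03,0,0],"turn":0}]' 25;python3 go.py .5413 .199 .2133 94
cat > asc2.py <<'E'
from cell import eyes
import cv2,sys
n,f,x,y,w,h=sys.argv[1],sys.argv[2],*map(int,sys.argv[3:7])
im=eyes.camera(n)["frame"][:,:,::-1].copy();cv2.imwrite(f"pics/{f}.png",im)
g=im.astype(int).sum(2)//3;hs=cv2.cvtColor(im,cv2.COLOR_BGR2HSV)
for j in range(y,y+h): print(j,''.join('r' if hs[j,i,1]>140 and (hs[j,i,0]<8 or hs[j,i,0]>172) else 'w' if hs[j,i,1]>80 else str(min(9,g[j,i]//26)) for i in range(x,x+w)))
E
python3 asc2.py top t23 184 180 76 40; python3 asc2.py scene s23 280 140 52 40
```

```text
time: 35.93
tool_pos: [0.5443, 0.2077, 0.2179]
tcp_rot: [-0.001, 0.74, 0.672, 0.01]
force: [2.2, 13.3, 10.1]
opening: 0.0218
grasp_force: 31.1
t=35.93 pos [0.5443 0.2077 0.2179] head 84.5 F [ 2.18 13.27 10.11] T [ 2.93 -1.41  0.77] open 0.0218 gf 31.1 tilt 1.16 q [-0.21  0.67 -0.39  1.73  0.33  0.79 -0.85]
turn -0.166 rad (1.3 rows); then tool dx -0.0085 dy -0.0036 dz 0.0046
time: 36.85
tool_pos: [0.5563, 0.3631, 0.2929]
tcp_rot: [0.0, 0.742, 0.671, -0.002]
force: [0.4, 0.4, 0.0]
opening: 0.0531
grasp_force: 0.0
t=36.85 pos [0.5563 0.3631 0.2929] head 84.2 F [0.42 0.37 0.02] T [-0.02 -0.08  0.01] open 0.0531 gf 0.0 tilt 0.19 q [-0.45  0.71 -0.4   1.36  0.28  1.13 -0.98]
turn -0.171 rad (1.4 rows); then tool dx -0.1626 dy -0.0264 dz 0.0796
180 555555555554ww5555555555555555543222wwwwwwww222222222222222wwwwwwwwwwwwwwwrr
181 555555555544w55555555555555555433222wwwwwwww233333222222222222wwwwwwwwwwrrrr
182 55555544455455555555555555555433322wwwwwwww3345444333222222222wwwwwwwwwrrrrr
183 55555532344555555555555555554333322wwwwwwww3455555554333322222wwwwwwwwrrrrrr
184 55455543222334455555555
[... 4468 characters left out ...]
4332224566666665
168 3333333333333333344444555555655555433223345566666554
169 3333333333333333445555555565555543322234556666655432
170 3333333333333444555555566555544333233455666665543222
171 3333333333344455555555655554433222345566666554322234
172 wwwwww3334455555555655555443322334456666655432223456
173 rrrrrw3444555555555655544332223445666665543222345666
174 rrrrrw4455555555655554433222345566666554322234556666
175 rrrrrrw455555555555543322234556666655432223455666655
176 rrrrrrrww4455455555443322345666665543222345666655566
177 rrrrrrrrrww33444444443333345666554322234556666544566
178 rrrrrrrrrrrwwwwwwrww43333346655432223455666654433566
179 rrrrrrrrrrrrrrrrrrrw33333345543222345566666543334566
```

```bash
python3 - <<'E'
from ov import *
for ky in(.102,.109): print(ky,proj("top",W([0,ky,.063])),proj("scene",W([0,ky,.063])))
for th in(.9,1.0,1.1,1.2,1.3): 
    e=[W([s*.023*np.cos(th),.102-s*.023*np.sin(th),.063]) for s in(1,-1)];print(th,proj("top",np.array(e)).round(1).tolist(),proj("scene",np.array(e)).round(1).tolist())
E
python3 - <<'E'
from lidfit import *
E
python3 asc.py top t24 232 186 64 56 | awk 'NR%2==1'
```

```text
0.102 [[217.66358956 212.94659297]] [[302.39674979 153.10343448]]
0.109 [[214.75378984 212.11741457]] [[304.38480251 152.13558348]]
0.9 [[226.4, 209.5], [209.0, 216.4]] [[299.9, 156.4], [304.8, 149.9]]
1.0 [[226.8, 210.4], [208.6, 215.5]] [[299.2, 156.5], [305.5, 149.8]]
1.1 [[227.1, 211.3], [208.3, 214.6]] [[298.5, 156.5], [306.2, 149.8]]
1.2 [[227.3, 212.2], [208.1, 213.7]] [[297.8, 156.5], [306.9, 149.8]]
1.3 [[227.4, 213.2], [207.9, 212.7]] [[297.2, 156.5], [307.5, 149.8]]
186 ...................444444445555555555555555555555555554444......
188 ..................44444444445555555555555555555555555544444.....
190 .................44444456666445555555555555555555555554544444...
192 ...............34444444356675554444555555555555555555554444443..
194 ..............33444444445676677667666555555555555555555544455666
196 ...#.........334444666666777666666666666766655545555555544446677
198 ............3345666666666777766666666666666666554455555544446777
200 ............3566666666666666666666666666666666665544455544444676
202 ...........466666666666666666655566666666666666666554445444445
[... 613 characters left out ...]
6533......
222 ........6666666666666665445666654346666666666666666666643.......
224 .........66666666666666654466666433566666666666666666654........
226 ..........56666666666666543566665335656666666666666666..........
228 ...........566666666666665456666643466666666666666666...........
230 ............5666666666666544566665356656666666666666............
232 ..............566666666665445666654444566666666666..............
234 .................5666666654445665566666666666666................
236 ....................56666654444456666666666666..................
238 ........................566666666666666665......................
240 ................................................................
```

```bash
python3 -c "
from cell import job
print(job.finish_job())"
```

```text
the job is handed in; nothing more can be done
None
```

The job is handed in, but the hand-in returned no verdict. From the last camera images, the lid is flush on the rim with its key in the notch, and the strap clamp is pushed to its stop over the lid. The knob looks to be at about 1.2 to 1.3 rad, past the 1.0 where it becomes tight, though I could not measure the clamping force. The arm is clear, and the only lid I touched was the keyed one. I did not re-check the bystanders' positions. It took about 37 s of the 61 s.

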